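Load a bottom-bracket shell into the bead-blast cabinet through its spring flap

ROBOT

A 6-joint arm with a two-finger parallel gripper is mounted at the origin on the work surface. World frame = base frame: x ahead of the robot, y to its left, z up, the work surface at z = 0. Lengths are in m, angles in rad, forces in N, time in s.
With the tool pointing down it reaches from about 0.275 to 0.75 m from the base axis. Payload 10.2 kg.
Tool frame: the origin (TCP) lies on the centre line of the jaws, within the pads' length; the fingertips stand 17 mm ahead of it and the grasp point (between the pads) lies 2 mm behind it; z points along the fingers, y is the direction in which the jaws open and shut (so a half turn about z gives the same grasp; the last joint's range is limited). The gripper opens to 88 mm and grips with 3 to 60 N. Pads are 18 mm wide; open, the fingers measure 123 mm over their backs; the gripper's body (75 mm by 187 mm) begins 45 mm behind the grasp point.
Start: joints at [0.976, 0.313, 1.498, -0, 1.331, -0.223], TCP at [0.191, 0.489, 0.256] pointing down, gripper open.
Joint ranges: [-2.94, 2.94], [-0.97, 2.17], [0.19, 2.56], [-1.23, 4.37], [0.02, 3.11], [-2.88, 2.88]. Speed limits (rad/s): [2.39, 2.39, 3.01, 3.14, 3.14, 3.14].

INTERFACE

Orientations are given as a 3x3 rotation matrix whose columns are the frame's x, y, z axes.
In Python, from bench import arm, eyes gives the robot as it stands. The module is installed in compiled form; this text tells all that it offers.
- The arm moves only by the tool apply_moves, never from a script. Its argument "motion" is a list of rows, each an object of numbers: "dx", "dy", "dz": the shift along the tool's x, y, z in mm; "wx", "wy", "wz": the turn, a rotation vector about the tool's x, y, z in degrees; "gripper": the opening in per cent of the stroke, from 0 (shut) to 100 (fully open). In form: [{"dx": .., "dy": .., "dz": .., "wx": .., "wy": .., "wz": .., "gripper": ..}, ...]. A call has 1 to 20 rows; each row shifts and turns the commanded pose from where the row before left it, along the tool's axes as they then stand; what a row does not reach is not made up. A row lasts 1/12 s, in which the tool goes at most 41.7 mm and 7.16 degrees, less where a joint would pass 70% of its speed; a pose out of reach is approached as far as the arm can. A call with a gripper value outside its range is refused whole. The fingers move at their own pace and stop on an object; "newtons" is the grip in N (left out, the last holds). Time passes only in rows, so rows that do not move let the fingers close. It gives the time, the measured TCP pose, the force and the opening at its end, in the units of the state.
- arm.get_obs(): the state, without advancing time (a new reading comes with each control period).
- eyes.capture(name): name is "scene" or "top" or "wrist"; returns a dict with "color" (384x512x3 uint8, red, green, blue), "fx", "fy", "cx", "cy" (pixels), "rvec" (rotation vector, rad) and "tvec" (3), from world to camera coordinates, as OpenCV has them. Camera axes: x right, y down, z forward; pixel columns grow to the right and rows downward; lengths in m; the calibration is good to about 2 mm. A picture is of the moment at which its call begins. There is no depth.
- arm.hand_in(): hands the job in, once; it reports no verdict.
The state is a dict: "t": time; "qpos": joint angles; "joint_vel": joint speeds; "joint_torque": joint torques, N m; "tool_pos": TCP position; "orientation": TCP orientation; "contact_force": force on the tool from outside, world axes, zero at the start; "moment": the same for the moment, N m; "opening": finger opening in m.
Only numpy, scipy, OpenCV 4.12 (cv2) and the standard library are available. Lean on these libraries where they do the work, as an engineer would, in place of code of your own. Each camera call takes 0.05 s, during which the arm holds its last target.

TASK

Load the short bottom-bracket shell into the bead-blast cabinet: lay it on the two slide bars in front of the port, thread the push rod through both guide blocks behind it, and with the rod push the shell through the spring flap, far enough in for the flap to shut behind it. Then draw the rod back out of the port until the flap has swung shut, leaving the rod sitting in both guides, and press the start button. Leave the longer head tube lying in the parts rack.

Things in the scene. Friction and masses are not known exactly. Their poses are not given: they have to be found in the camera images.
- cabinet: Fixed grey bead-blast cabinet; on its side a small loading lock (130 mm wide, 160 mm long, clear lid, top 153 mm above the bench) with a spring flap in its entry port. Origin on the bench below the port; z up; parts go in along its -y axis; the infeed stands out along +y: two slide bars, then two guide blocks in line.
- port (a point): Centre of the entry port, on the push axis, 100 mm above the bench; axes as the cabinet's, -y goes in. Opening 60 mm wide, 64 high. Two slide bars 8 mm thick, 24 mm apart, run along y from +0.118 (outside) to a stop at -0.207; a 40 mm round part on them is centred on the push axis. Beside them is free room for fingers.
- inner_guide (a point): Centre of the port-side mouth of the inner guide block, on the push axis, y = +0.132 from the port (axes as the cabinet's). Each block is 40 mm wide, 40 mm high (top 20 mm above the axis), 16 mm thick along y, and has a through eye of 15 mm bore with 3 mm chamfers.
- outer_guide (a point): Centre of the outer mouth (the side away from the port) of the outer guide block, on the push axis, y = +0.228 from the port. The rod goes in here first, then through the inner guide.
- flap (a joint): Angle of the port's flap (rad): 0 shut, grows as it swings inwards about its top edge, up to 1.5. A spring shuts it; opening it takes about 1 to 3 N at its lower edge. The shell, and then the rod, hold it up until they are clear of it.
- flap_edge (a point): Middle of the flap's lower edge (steel flap with a smooth round nylon edge, 56 mm wide, 51 mm high, hinged at its top 36 mm above the push axis); riding on top of the shell it reaches 50 mm inside the port, so the shell's rear end must go farther in than that.
- shell: Loose bottom-bracket shell: titanium tube 40 mm in diameter, 74 mm long over the black rubber masking plugs that close both ends; about 140 g. Lies in one of the two places of the parts rack. Origin at its centre, y along its axis (either way round).
- head_tube: Loose head tube, to be left: like the shell but 42 mm in diameter and 136 mm long. Lies in the other place of the rack. Origin at its centre, y along its axis.
- rack: Fixed plywood parts rack, 160 x 210 mm, board 12 mm thick, with two pairs of 8 mm dowels on which the tubes lie, their axes along the rack's x, centres 110 mm apart along its y, the shell's axis 37 mm above the bench. Origin on the bench under its centre.
- rod: Loose push rod, about 180 g: wooden handle 22 wide, 26 high (y = -0.025 to +0.065), behind it a steel pommel (26 mm dia., ends at +0.097), in front a 12 mm round aluminium rod. Origin on the rod's axis in the front half of the handle, near the centre of mass; -y points to the tip; z up as it lies. Lies level on its rest, axis 50 mm above the bench; lift it straight up.
- rod_tip (a point): Flat rubber end of the push rod, 330 mm in front of the rod's origin, on its axis. With the rod in the guides the handle's front meets the outer guide when the tip is 77 mm inside the port.
- rest: Fixed wooden rest with two notched uprights that carry the rod 200 mm in front of and 86 mm behind the rod's origin; uprights 50 mm wide, up to 62 mm high. Origin on the bench under the rod's origin.
- start (a joint): Travel of the start button (m): 0 up, 0.006 fully down; spring, about 5 N fully down; pressed counts from 0.004.
- start_top (a point): Centre of the top of the start button (26 mm dia.), on a grey control box 70 x 100 x 50 mm that stands on the bench; pressed straight down.

How it is judged:
By the outcome, as a careful person would: the job done as asked, in the order asked, and still so for the second after the job is handed in, with the robot touching nothing.
It also fails if it takes over 70 s, if anything falls off the work surface, if the arm or the gripper's body presses on something with over 40 N, if the wrist force passes 120 N, or if a joint passes its speed limit or range.

## Working session

There is one attempt and no reset: what is moved stays moved. The work goes in short steps, Python scripts to look and compute and a tool call to move; the robot and the scene stay as the last step left them, time stands still between calls to the robot, and variables do not carry over. Pictures are saved under pics/ and viewed, and the job is handed in when it is done.

Besides the shell and the picture viewer there is one more tool, called after ">>>" by a JSON object that holds its "op" and its "data", one argument or row to a line. apply_moves: Moves the arm, as the interface text tells. Its arguments: {"type":"object","properties":{"motion":{"type":"array","items":{"type":"object","properties":{"dx":{"type":"number"},"dy":{"type":"number"},"dz":{"type":"number"},"wx":{"type":"number"},"wy":{"type":"number"},"wz":{"type":"number"},"gripper":{"type":"number"}}}},"newtons":{"type":"number"}},"required":["motion"]}

```bash
mkdir -p pics; python3 - <<'E'
from bench import arm, eyes
import cv2
o=arm.get_obs()
for k,v in o.items(): print(k,v)
for n in("scene","top","wrist"):
    c=eyes.capture(n); cv2.imwrite(f"pics/{n}0.png",c["color"][...,::-1]); print(n,c["fx"],c["fy"],c["cx"],c["cy"],c["rvec"],c["tvec"])
E
```

```text
t 0.0
qpos [ 9.75596820e-01  3.13418682e-01  1.49839884e+00  2.36969471e-06
  1.33100428e+00 -2.23393174e-01]
joint_vel [ 0.0022069  -0.00110448 -0.00018146 -0.00234289 -0.00040744  0.00072359]
joint_torque [-5.79391472e-04 -4.02211511e+01 -2.52257305e+01  6.95004640e-02
  3.54246784e-02 -7.64910055e-05]
tool_pos [0.19061577 0.48894258 0.25519148]
orientation [[-9.31672327e-01  3.63299046e-01 -6.91054176e-04]
 [ 3.63299600e-01  9.31671813e-01 -1.01648433e-03]
 [ 2.74547910e-04 -1.19809003e-03 -9.99999245e-01]]
contact_force [-0.46796942  0.54159115 -0.1116181 ]
moment [ 0.04418192 -0.01526287 -0.00465719]
opening 0.08820434242608945
scene 353.6805866562677 353.6805866562677 254.32874182867647 188.4051101401854 [ 0.69690315  2.49986527 -1.2375785 ] [ 0.43020221 -0.09087604  1.13429283]
top 367.75424183530686 367.75424183530686 258.9616525177614 191.2962831244793 [ 2.13084021 -2.12707274  0.18463095] [0.024704   0.51262103 0.70242749]
wrist 294.4587685609117 294.4587685609117 255.78826492929917 189.70206190657314 [-2.35703751 -1.6134771  -0.26807626] [-0.52542623 -0.04396439  0.39108824]
```

View pics/scene0.png

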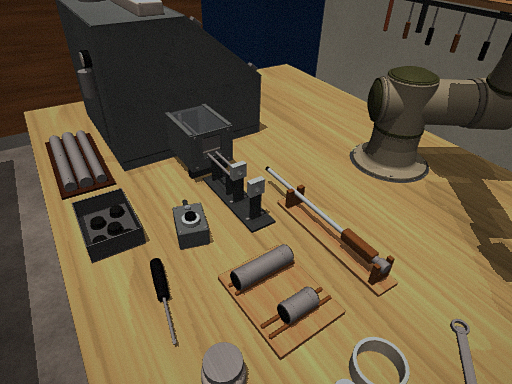

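View pics/top0.png

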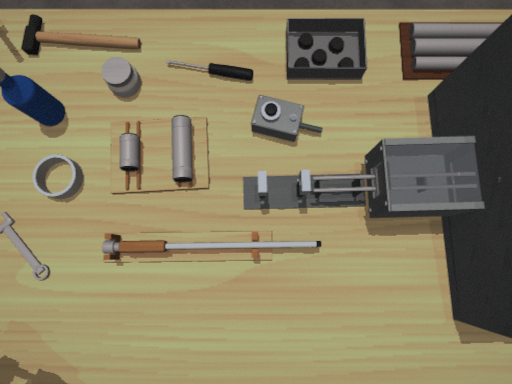

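View pics/wrist0.png

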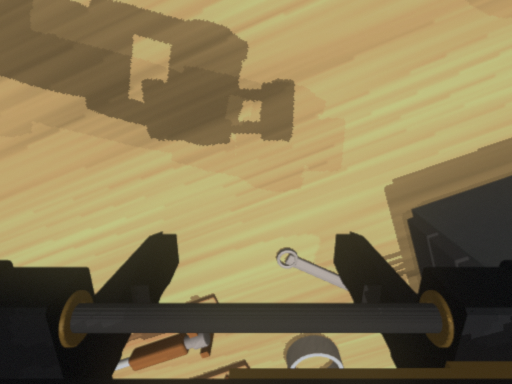

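The scene view shows the cabinet at upper left, the rod on its rest at centre right, and the rack with the head tube and the short shell below. In the top view the shell is near (130,151), the head tube near (182,148), the rod runs from (105,247) to (320,244), the guides are at (263,184) and (306,182), the button is at (271,110), and the lock starts at about column 372. Next I'll zoom in to measure.

```bash
cat > h.py <<'E'
import numpy as np, cv2
from bench import arm, eyes
def cam(c):
    K=np.array([[c["fx"],0,c["cx"]],[0,c["fy"],c["cy"]],[0,0,1.]]);R=cv2.Rodrigues(np.array(c["rvec"],float))[0];t=np.array(c["tvec"],float)
    return K,R,t
def onz(c,u,v,z):
    K,R,t=cam(c); C=-R.T@t; d=R.T@np.linalg.solve(K,[u,v,1.]); return C+d*(z-C[2])/d[2]
def proj(c,P):
    K,R,t=cam(c); p=K@(R@np.array(P,float)+t); return p[:2]/p[2]
def crop(c,u0,u1,v0,v1,f,name):
    im=c["color"][v0:v1,u0:u1,::-1]; cv2.imwrite(name,cv2.resize(im,None,fx=f,fy=f,interpolation=cv2.INTER_CUBIC))
E
python3 - <<'E'
from h import *
import pickle
c=eyes.capture("top"); s=eyes.capture("scene"); pickle.dump((c,s),open("c0.pkl","wb"))
K,R,t=cam(c); print(-R.T@t); K,R,t=cam(s); print(-R.T@t)
crop(c,230,390,130,220,5,"pics/t_in.png")
crop(c,95,335,100,270,3,"pics/t_rk.png")
crop(s,150,290,100,240,4,"pics/s_in.png")
for n,u,v,z in [("shell",130,151,.037),("head",182,148,.037),("g1",263,184,.12),("g2",306,182,.12),("btn",271,110,.06),("tip",320,244,.05),("pom",105,247,.05)]: print(n,onz(c,u,v,z).round(4))
E
```

```text
[0.38241297 0.02398032 0.78101232]
[0.88486349 0.5820795  0.59845859]
shell [0.5994 0.2962 0.037 ]
head [0.606  0.1874 0.037 ]
g1 [0.5129 0.0181 0.12  ]
g2 [ 0.5168 -0.0607  0.12  ]
btn [0.681 0.001 0.06 ]
tip [ 0.4065 -0.0947  0.05  ]
pom [0.3999 0.3283 0.05  ]
```

View pics/t_in.png

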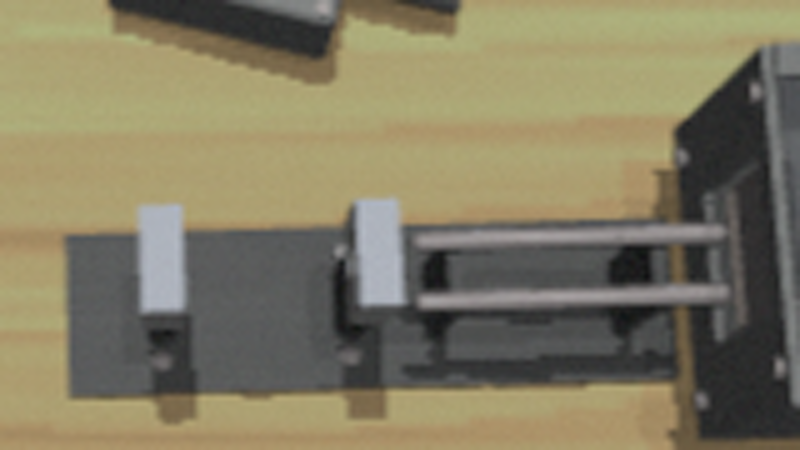

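View pics/t_rk.png

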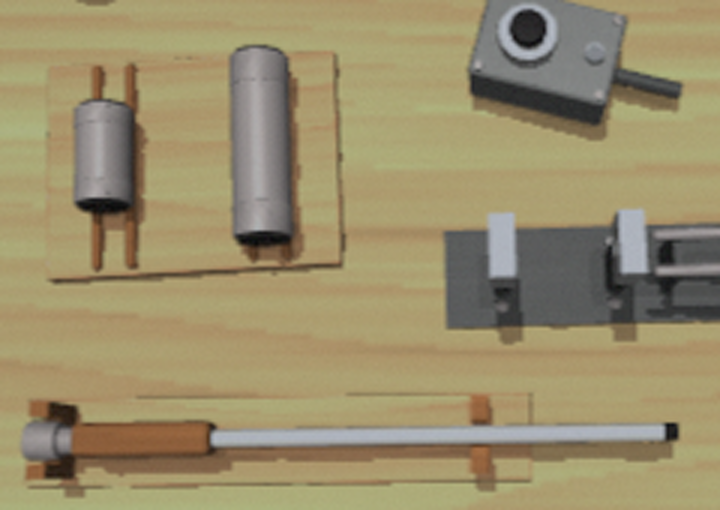

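View pics/s_in.png

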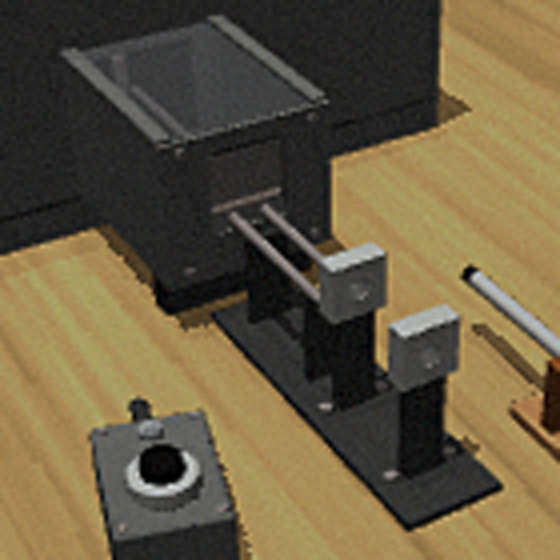

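```bash
python3 - <<'E'
from h import *
import pickle
c,s=pickle.load(open("c0.pkl","rb"))
im=c["color"].astype(int); hsv=cv2.cvtColor(c["color"],cv2.COLOR_RGB2HSV)
def comps(mask,u0,u1,v0,v1,minA=25):
    m=np.zeros(mask.shape,np.uint8); m[v0:v1,u0:u1]=mask[v0:v1,u0:u1]
    cs,_=cv2.findContours(m,cv2.RETR_EXTERNAL,cv2.CHAIN_APPROX_NONE)
    out=[]
    for k in cs:
        if cv2.contourArea(k)>=minA:
            mm=np.zeros_like(m);cv2.drawContours(mm,[k],-1,1,-1);ys,xs=np.nonzero(mm&m)
            out.append((xs,ys,cv2.minAreaRect(k)))
    return out
def show(tag,L,z):
    for xs,ys,r in L:
        p=onz(c,xs.mean(),ys.mean(),z)
        print(tag,len(xs),"u %.2f..%.2f v %.2f..%.2f"%(xs.min(),xs.max(),ys.min(),ys.max()),"c",xs.mean().round(2),ys.mean().round(2),"rect",np.round(r[0],2),np.round(r[1],1),round(r[2],1),p.round(4))
sat=hsv[...,1]; val=hsv[...,2]
show("guide",comps((val>150)&(sat<70),245,318,160,200),.120)
show("bars",comps((val>100)&(sat<70),312,378,165,200),.0832)
show("shell",comps((sat<60)&(val>60),112,148,125,180),.05)
show("head",comps((sat<60)&(val>60),165,200,108,190),.05)
show("rod",comps((sat<60)&(val>120),160,318,232,255),.053)
show("handle",comps((hsv[...,0]<14)&(sat>130),116,168,232,258),.05)
show("tip",comps((val<60),300,330,232,255,5),.05)
show("btn",comps((val<60),255,282,98,120,5),.06)
show("ring",comps((val>150)&(sat<60),255,285,95,122,5),.055)
E
```

```text
guide 196 u 257.00..266.00 v 170.00..191.00 c 261.83 180.51 rect [261.5 180.5] [21.  9.] 90.0 [0.5194 0.0202 0.12  ]
guide 192 u 300.00..310.00 v 169.00..190.00 c 305.49 179.3 rect [305.  179.5] [21. 10.] 90.0 [ 0.5218 -0.0599  0.12  ]
bars 216 u 313.00..375.00 v 186.00..191.00 c 344.21 188.94 rect [344.   188.63] [ 4.1 62.1] 88.3 [ 0.5107 -0.1388  0.0832]
bars 219 u 313.00..376.00 v 174.00..179.00 c 343.26 176.72 rect [344.48 176.2 ] [ 4.7 63. ] 88.5 [ 0.5348 -0.1379  0.0832]
shell 601 u 120.00..138.00 v 133.00..167.00 c 128.72 149.72 rect [129. 150.] [34. 18.] 90.0 [0.5983 0.2942 0.05  ]
head 1195 u 172.00..192.00 v 115.00..178.00 c 181.33 146.63 rect [181.11 146.29] [62.8 19.9] 88.0 [0.605 0.186 0.05 ]
rod 925 u 165.00..316.00 v 241.00..248.00 c 241.01 244.45 rect [240.5  244.42] [  6.3 151. ] 89.3 [0.4053 0.0606 0.053 ]
handle 434 u 118.00..164.00 v 241.00..253.00 c 141.41 246.07 rect [141. 247.] [12. 46.] 90.0 [0.4019 0.2567 0.05  ]
tip 20 u 317.00..320.00 v 241.00..246.00 c 318.35 243.25 rect [318.5 243.5] [5. 3.] 90.0 [ 0.408  -0.0915  0.05  ]
btn 109 u 265.00..276.00 v 104.00..115.00 c 270.69 109.24 rect [270.75 109.25] [11.3 10.6] 45.0 [0.6827 0.0016 0.06  ]
ring 138 u 261.00..280.00 v 101.00..119.00 c 270.41 110.53 rect [270.75 109.75] [17.7 18.4] 45.0 [0.6819 0.002  0.055 ]
```

```bash
cat >> h.py <<'E'
def lines(c,mask,u0,u1,v0,v1):
    m=np.zeros(mask.shape,np.uint8); m[v0:v1,u0:u1]=mask[v0:v1,u0:u1]
    us=[];vs=[]
    for u in range(u0,u1):
        y=np.nonzero(m[:,u])[0]
        if len(y): us.append(u);vs.append(y.mean())
    vx,vy,x0,y0=cv2.fitLine(np.array([us,vs],np.float32).T,cv2.DIST_HUBER,0,.01,.01).ravel()
    f=lambda u:y0+(u-x0)*vy/vx
    return f
E
python3 - <<'E'
from h import *
import pickle
c,s=pickle.load(open("c0.pkl","rb"))
hsv=cv2.cvtColor(c["color"],cv2.COLOR_RGB2HSV); sat=hsv[...,1]; val=hsv[...,2]
m=((val>100)&(sat<70)).astype(np.uint8)
for tag,mm,b,z in [("barL",m,(318,370,183,195),.0815),("barR",m,(318,370,170,182),.0815),("rod",((val>120)&(sat<60)).astype(np.uint8),(170,312,236,252),.0525),("handle",((hsv[...,0]<14)&(sat>130)).astype(np.uint8),(120,162,236,256),.052)]:
    f=lines(c,mm,*b); a=onz(c,b[0],f(b[0]),z);e=onz(c,b[1],f(b[1]),z); d=e-a
    print(tag,a.round(4),e.round(4),"slope dx/dy",(d[0]/d[1]).round(4),np.degrees(np.arctan(d[0]/d[1])).round(2))
# plate edges at z~0.006 & rod
for tag,z,p,q in [("plate top",.006,(243.6,177),(365,174)),("plate bot",.006,(244,209.4),(365,206)),
   ("rack bottom",.012,(112.2,193.6),(208,188.6)),("rack right",.012,(205.7,118.5),(208.7,188)),("rack left",.012,(111,121),(112,193))]:
    a=onz(c,*p,z);e=onz(c,*q,z);d=e-a;print(tag,a.round(4),e.round(4),np.degrees(np.arctan2(d[0],d[1])).round(2))
crop(c,105,215,105,200,7,"pics/rk7.png")
crop(s,210,350,230,350,5,"pics/s_rk.png")
crop(s,250,410,150,300,4,"pics/s_rod.png")
E
```

```text
barL [ 0.5094 -0.0886  0.0815] [ 0.5126 -0.1891  0.0815] slope dx/dy -0.0322 -1.84
barR [ 0.5339 -0.0892  0.0815] [ 0.5371 -0.1904  0.0815] slope dx/dy -0.0315 -1.8
rod [0.4029 0.1999 0.0525] [ 0.4077 -0.0787  0.0525] slope dx/dy -0.0174 -1.0
handle [0.4015 0.2981 0.052 ] [0.4023 0.2157 0.052 ] slope dx/dy -0.0092 -0.53
plate top [0.5507 0.0589 0.006 ] [ 0.5577 -0.2029  0.006 ] 178.46
plate bot [0.4804 0.0574 0.006 ] [ 0.4881 -0.1996  0.006 ] 178.28
rack bottom [0.5129 0.3372 0.012 ] [0.5241 0.1341 0.012 ] 176.87
rack right [0.681  0.1432 0.012 ] [0.5254 0.1326 0.012 ] -93.9
rack left [0.6749 0.3514 0.012 ] [0.5142 0.3377 0.012 ] -94.88
```

View pics/rk7.png

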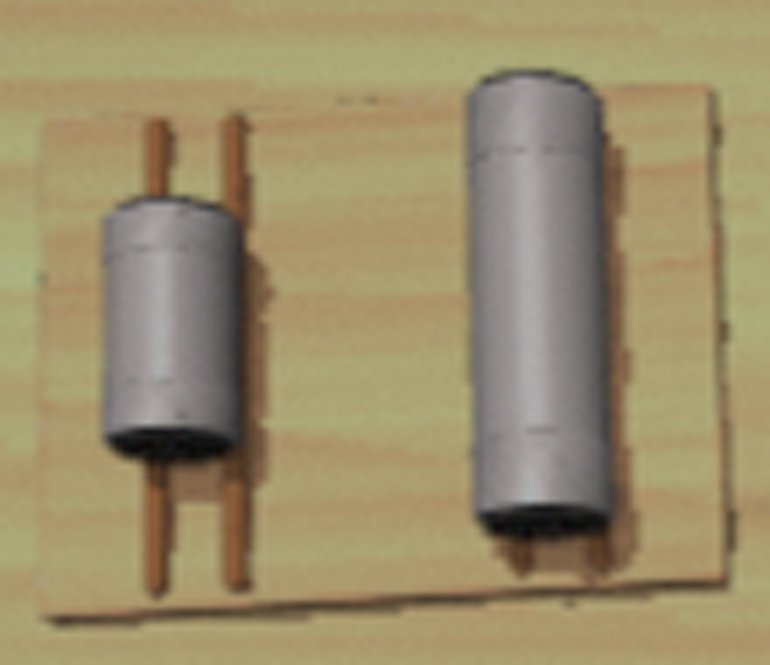

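View pics/s_rk.png

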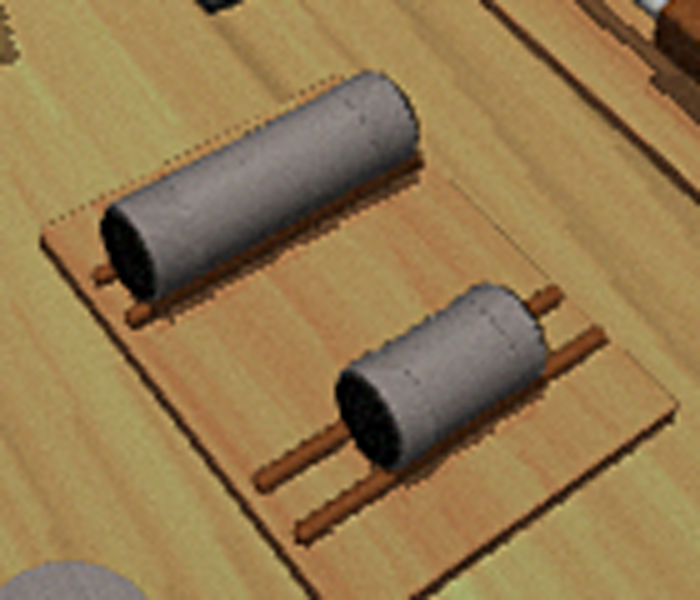

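View pics/s_rod.png

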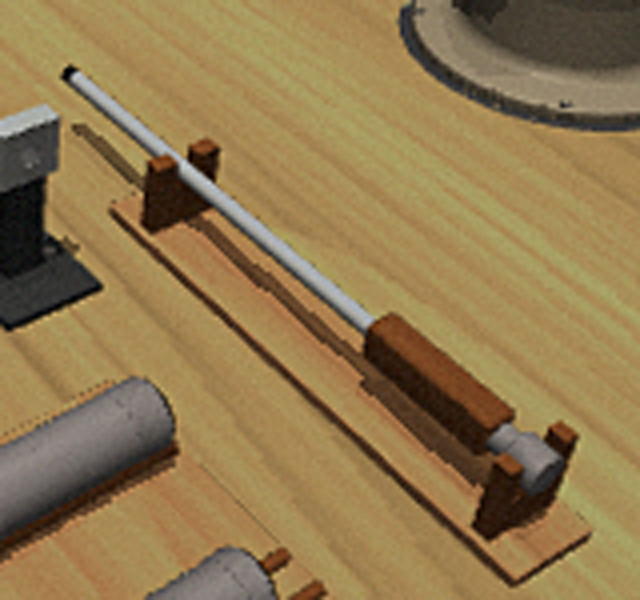

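```bash
python3 - <<'E'
from h import *
import pickle
c,s=pickle.load(open("c0.pkl","rb"))
a=onz(c,129.6,133.3,.057);b=onz(c,129.4,166.2,.057);b2=onz(c,129.4,171,.017);print(a,b,b2,(a-b),(a+b)/2)
# axis at z .037 via silhouette mid
print(onz(c,129.5,140,.037),onz(c,129.5,165,.037), onz(c,129.5,150,.037))
# dowels (z top ~ .0202), rack crop/7
for p,q in [((156,125),(155,590)),((233,120),(238,585))]:
    A=onz(c,105+p[0]/7,105+p[1]/7,.02);B=onz(c,105+q[0]/7,105+q[1]/7,.02);print("dowel",A,B,np.degrees(np.arctan2((A-B)[1],(A-B)[0])))
# scene check: shell near end-face (scene crop /5 + (210,230)): centre of the black face (368,420)
C=onz(s,210+368/5,230+420/5,.037);print("scene +x face centre",C)
# scene: rod tip, guide tops
print("tip",onz(s,250+70/4,150+74/4,.05),"pommel end top"); 
print("pred px tip",proj(s,[.408,-.093,.05]), "seen",250+70/4,150+74/4)
for P in [[.5194,.0202,.12],[.5218,-.0599,.12],[.6827,.0016,.06]]: print(proj(s,P))
# button scene crop /4+(150,100): dark top centre (163,463)
uv=(150+163/4,100+463/4)
for z in (.055,.06,.065,.07): print(z,onz(s,*uv,z),onz(c,270.7,109.2,z))
E
```

```text
[0.63124093 0.29205482 0.057     ] [0.56164537 0.28805884 0.057     ] [0.5610292  0.30198237 0.017     ] [0.06959556 0.00399598 0.        ] [0.59644315 0.29005683 0.057     ]
[0.62336161 0.29873803 0.037     ] [0.569165 0.295308 0.037   ] [0.60152331 0.29735591 0.037     ]
dowel [0.66767084 0.31229055 0.02      ] [0.52085156 0.3031453  0.02      ] 3.5643000196190058
dowel [0.66933168 0.28845183 0.02      ] [0.52241995 0.27826109 0.02      ] 3.9680475720382207
scene +x face centre [0.6320342  0.30024803 0.037     ]
tip [ 0.40795954 -0.09122541  0.05      ] pommel end top
pred px tip [267.13763584 168.19783261] seen 267.5 168.5
[255.44851466 179.79001057]
[237.50295289 163.76578675]
[189.27263894 218.132074  ]
0.055 [ 0.67460299 -0.00966901  0.055     ] [0.68484888 0.00142649 0.055     ]
0.06 [ 0.67653745 -0.00422473  0.06      ] [0.68276602 0.00158182 0.06      ]
0.065 [0.67847192 0.00121956 0.065     ] [0.68068317 0.00173714 0.065     ]
0.07 [0.68040639 0.00666384 0.07      ] [0.67860031 0.00189247 0.07      ]
```

```bash
cat >> h.py <<'E'
def plan(pos,yaw=None):
    o=arm.get_obs(); R=np.array(o["orientation"]); p=np.array(o["tool_pos"])
    cy=np.degrees(np.arctan2(R[1,0],R[0,0]))
    if yaw is None: Rt=R; dw=0
    else:
        y=np.radians(yaw); Rt=np.array([[np.cos(y),np.sin(y),0],[np.sin(y),-np.cos(y),0],[0,0,-1.]])
        print("rotvec first (tool, deg)",np.degrees(cv2.Rodrigues(R.T@Rt)[0]).ravel().round(2))
    d=Rt.T@(np.array(pos)-p)*1000
    print("yaw now %.2f"%cy,"pos",p.round(4),"then shift tool mm",d.round(1),"len",np.linalg.norm(d).round(1),"F",np.array(o["contact_force"]).round(1),"open",round(o["opening"],4),"t",round(o["t"],2))
E
python3 -c "
from h import *
plan([.5965,.296,.13],183.8)"
```

```text
rotvec first (tool, deg) [-3.00e-02 -1.00e-02 -2.51e+01]
yaw now 158.70 pos [0.1907 0.4891 0.2555] then shift tool mm [-392.1 -219.5  125.5] len 466.6 F [0.5 0.5 0.7] open 0.0881 t 0.25
```

>>> {"op": "apply_moves", "data": {
  "motion": [
    {"wz":-6.3},
    {"wz":-6.3},
    {"wz":-6.3},
    {"wz":-6.2},
    {"dx":-28,"dy":-15.7,"dz":9},
    {"dx":-28,"dy":-15.7,"dz":9},
    {"dx":-28,"dy":-15.7,"dz":9},
    {"dx":-28,"dy":-15.7,"dz":9},
    {"dx":-28,"dy":-15.7,"dz":9},
    {"dx":-28,"dy":-15.7,"dz":9},
    {"dx":-28,"dy":-15.7,"dz":9},
    {"dx":-28,"dy":-15.7,"dz":9},
    {"dx":-28,"dy":-15.7,"dz":9},
    {"dx":-28,"dy":-15.7,"dz":9},
    {"dx":-28,"dy":-15.7,"dz":9},
    {"dx":-28,"dy":-15.7,"dz":9},
    {"dx":-28,"dy":-15.7,"dz":9},
    {"dx":-28,"dy":-15.7,"dz":9}
  ]
}}

```text
validation failed for argument at $.mo...
```

```bash
python3 - <<'E'
from h import *
c=eyes.capture("wrist"); cv2.imwrite("pics/w1.png",c["color"][...,::-1])
plan([.5965,.296,.037],183.8)
for P in [[.5965,.296,.057],[.633,.298,.037],[.56,.294,.037]]: print(proj(c,P))
E
```

```text
rotvec first (tool, deg) [-2.00e-02 -1.00e-02 -2.51e+01]
yaw now 158.70 pos [0.1907 0.4891 0.2555] then shift tool mm [-392.1 -219.5  218.5] len 499.7 F [0.1 0.6 0.1] open 0.0881 t 0.3
[235.14602851 433.19146154]
[245.00912322 433.44011547]
[226.44486327 406.37429803]
```

View pics/w1.png

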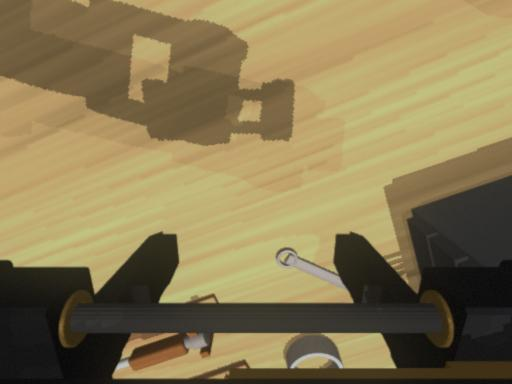

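The call was refused and the wrist view is unchanged, so nothing moved. I'll try again with full rows.

>>> {"op": "apply_moves", "data": {
  "motion": [
    {"dx":0,"dy":0,"dz":0,"wx":0,"wy":0,"wz":-6.3,"gripper":100},
    {"dx":0,"dy":0,"dz":0,"wx":0,"wy":0,"wz":-6.3,"gripper":100},
    {"dx":0,"dy":0,"dz":0,"wx":0,"wy":0,"wz":-6.3,"gripper":100},
    {"dx":0,"dy":0,"dz":0,"wx":0,"wy":0,"wz":-6.2,"gripper":100}
  ],
  "newtons": 25
}}

```text
t: 0.63
tool_pos: [0.1907, 0.4891, 0.2556]
orientation: [[-0.997, -0.072, -0.0], [-0.072, 0.997, -0.0], [0.0, -0.0, -1.0]]
contact_force: [-0.1, 0.9, 0.3]
opening: 0.0879
```

>>> {"op": "apply_moves", "data": {
  "motion": [
    {"dx":-28,"dy":-15.7,"dz":9,"wx":0,"wy":0,"wz":0,"gripper":100},
    {"dx":-28,"dy":-15.7,"dz":9,"wx":0,"wy":0,"wz":0,"gripper":100},
    {"dx":-28,"dy":-15.7,"dz":9,"wx":0,"wy":0,"wz":0,"gripper":100},
    {"dx":-28,"dy":-15.7,"dz":9,"wx":0,"wy":0,"wz":0,"gripper":100},
    {"dx":-28,"dy":-15.7,"dz":9,"wx":0,"wy":0,"wz":0,"gripper":100},
    {"dx":-28,"dy":-15.7,"dz":9,"wx":0,"wy":0,"wz":0,"gripper":100},
    {"dx":-28,"dy":-15.7,"dz":9,"wx":0,"wy":0,"wz":0,"gripper":100},
    {"dx":-28,"dy":-15.7,"dz":9,"wx":0,"wy":0,"wz":0,"gripper":100},
    {"dx":-28,"dy":-15.7,"dz":9,"wx":0,"wy":0,"wz":0,"gripper":100},
    {"dx":-28,"dy":-15.7,"dz":9,"wx":0,"wy":0,"wz":0,"gripper":100},
    {"dx":-28,"dy":-15.7,"dz":9,"wx":0,"wy":0,"wz":0,"gripper":100},
    {"dx":-28,"dy":-15.7,"dz":9,"wx":0,"wy":0,"wz":0,"gripper":100},
    {"dx":-28,"dy":-15.7,"dz":9,"wx":0,"wy":0,"wz":0,"gripper":100},
    {"dx":-28,"dy":-15.7,"dz":9,"wx":0,"wy":0,"wz":0,"gripper":100}
  ]
}}

```text
t: 1.8
tool_pos: [0.5977, 0.2948, 0.1291]
orientation: [[-0.998, -0.066, -0.0], [-0.066, 0.998, -0.0], [0.0, -0.0, -1.0]]
contact_force: [-1.2, -0.1, -0.1]
opening: 0.0879
```

```bash
python3 - <<'E'
from h import *
c=eyes.capture("wrist"); cv2.imwrite("pics/w1.png",c["color"][...,::-1])
t=eyes.capture("top"); crop(t,95,225,90,210,5,"pics/t1.png")
plan([.5965,.296,.037],183.8)
for P in [[.5965,.296,.057],[.633,.298,.037],[.56,.294,.037]]: print(proj(c,P))
E
```

```text
rotvec first (tool, deg) [-0.06 -0.1  -0.23]
yaw now -176.43 pos [0.599  0.2928 0.1272] then shift tool mm [ 2.3  3.3 90.2] len 90.3 F [ 0.4  0.9 -1. ] open 0.088 t 1.9
[255.75174275 209.75326809]
[255.19636431 240.61204902]
[256.36510584 155.20722484]
```

View pics/w1.png

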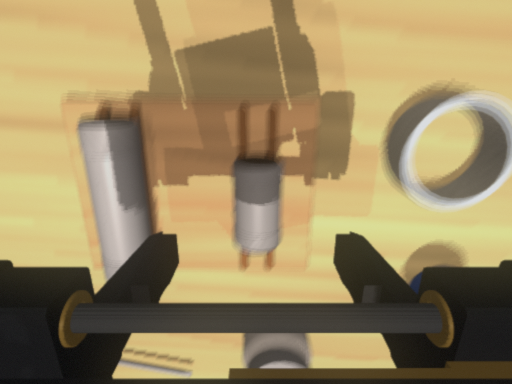

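View pics/t1.png

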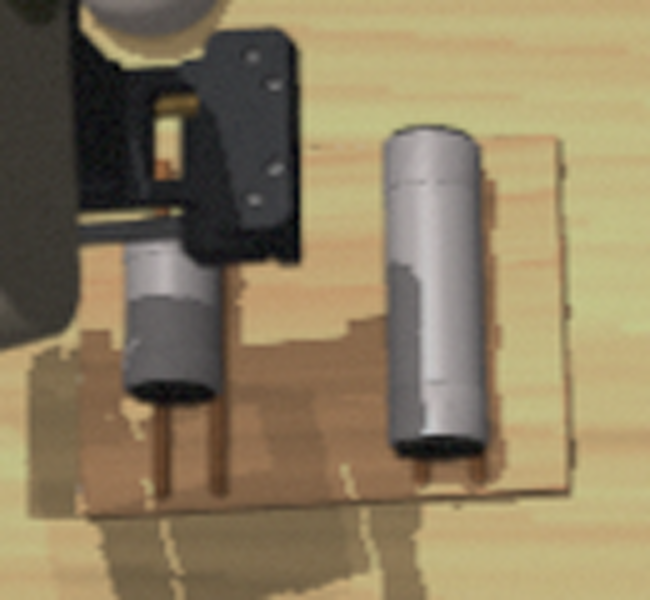

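The shell sits at (258,205) in the wrist view, in line with the jaws, against a prediction of (256,210). In the top view the open fingers straddle it. Going down to grasp.

>>> {"op": "apply_moves", "data": {
  "motion": [
    {"dx":2.3,"dy":3.3,"dz":0,"wx":0,"wy":0,"wz":0,"gripper":100},
    {"dx":0,"dy":0,"dz":20,"wx":0,"wy":0,"wz":0,"gripper":100},
    {"dx":0,"dy":0,"dz":25,"wx":0,"wy":0,"wz":0,"gripper":100},
    {"dx":0,"dy":0,"dz":25,"wx":0,"wy":0,"wz":0,"gripper":100},
    {"dx":0,"dy":0,"dz":15,"wx":0,"wy":0,"wz":0,"gripper":100},
    {"dx":0,"dy":0,"dz":6,"wx":0,"wy":0,"wz":0,"gripper":100},
    {"dx":0,"dy":0,"dz":0,"wx":0,"wy":0,"wz":0,"gripper":60},
    {"dx":0,"dy":0,"dz":0,"wx":0,"wy":0,"wz":0,"gripper":60}
  ],
  "newtons": 25
}}

```text
t: 2.57
tool_pos: [0.5938, 0.2997, 0.04]
orientation: [[-0.998, -0.067, 0.001], [-0.067, 0.998, 0.0], [-0.001, 0.0, -1.0]]
contact_force: [1.5, -0.3, 0.3]
opening: 0.0769
```

```bash
python3 - <<'E'
from h import *
c=eyes.capture("scene"); crop(c,200,360,180,320,5,"pics/s2.png")
plan([.5965,.296,.036])
E
```

```text
yaw now -176.17 pos [0.5942 0.2996 0.0404] then shift tool mm [-2.  -3.7  4.4] len 6.1 F [-0.1 -0.1  0.2] open 0.0732 t 2.62
```

View pics/s2.png

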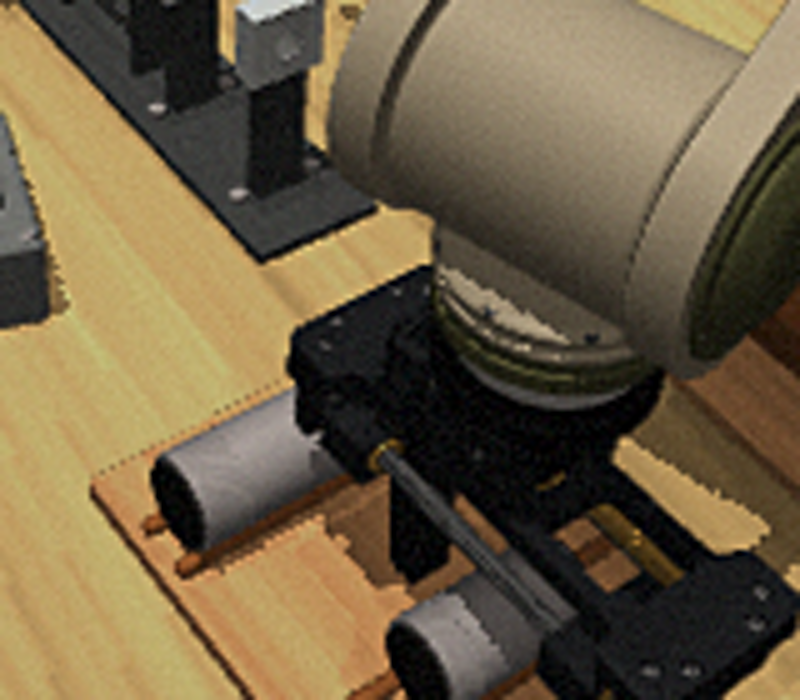

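The fingers straddle the shell. My last correction was read while the arm was still settling, so I'll undo it first and then close.

>>> {"op": "apply_moves", "data": {
  "motion": [
    {"dx":-2,"dy":-3.5,"dz":4,"wx":0,"wy":0,"wz":0,"gripper":70},
    {"dx":0,"dy":0,"dz":0,"wx":0,"wy":0,"wz":0,"gripper":40},
    {"dx":0,"dy":0,"dz":0,"wx":0,"wy":0,"wz":0,"gripper":40},
    {"dx":0,"dy":0,"dz":0,"wx":0,"wy":0,"wz":0,"gripper":30},
    {"dx":0,"dy":0,"dz":0,"wx":0,"wy":0,"wz":0,"gripper":30},
    {"dx":0,"dy":0,"dz":0,"wx":0,"wy":0,"wz":0,"gripper":30},
    {"dx":0,"dy":0,"dz":0,"wx":0,"wy":0,"wz":0,"gripper":30}
  ],
  "newtons": 25
}}

```text
t: 3.2
tool_pos: [0.5963, 0.297, 0.0357]
orientation: [[-0.998, -0.066, 0.002], [-0.066, 0.998, 0.002], [-0.002, 0.002, -1.0]]
contact_force: [-0.8, 5.7, 4.5]
opening: 0.0371
```

```bash
python3 - <<'E'
from h import *
plan([.5965,.296,.036])
E
```

```text
yaw now -176.19 pos [0.5963 0.297  0.0357] then shift tool mm [-0.1 -1.  -0.3] len 1.0 F [-0.8  5.7  4.5] open 0.0371 t 3.2
```

>>> {"op": "apply_moves", "data": {
  "motion": [
    {"dx":0,"dy":0,"dz":0,"wx":0,"wy":0,"wz":0,"gripper":30},
    {"dx":0,"dy":0,"dz":-5,"wx":0,"wy":0,"wz":0,"gripper":30},
    {"dx":0,"dy":0,"dz":-15,"wx":0,"wy":0,"wz":0,"gripper":30},
    {"dx":0,"dy":0,"dz":-25,"wx":0,"wy":0,"wz":0,"gripper":30},
    {"dx":0,"dy":0,"dz":-25,"wx":0,"wy":0,"wz":0,"gripper":30},
    {"dx":0,"dy":0,"dz":-25,"wx":0,"wy":0,"wz":0,"gripper":30},
    {"dx":0,"dy":0,"dz":-25,"wx":0,"wy":0,"wz":0,"gripper":30},
    {"dx":0,"dy":0,"dz":-25,"wx":0,"wy":0,"wz":0,"gripper":30},
    {"dx":0,"dy":0,"dz":-25,"wx":0,"wy":0,"wz":0,"gripper":30},
    {"dx":0,"dy":0,"dz":0,"wx":0,"wy":0,"wz":0,"gripper":30},
    {"dx":0,"dy":0,"dz":0,"wx":0,"wy":0,"wz":0,"gripper":30}
  ]
}}

```text
t: 4.12
tool_pos: [0.5963, 0.2955, 0.2053]
orientation: [[-0.998, -0.066, 0.002], [-0.066, 0.998, 0.0], [-0.002, 0.0, -1.0]]
contact_force: [-0.3, -0.2, -2.7]
opening: 0.0372
```

```bash
python3 - <<'E'
from h import *
c=eyes.capture("scene"); crop(c,200,360,130,290,4,"pics/s3.png")
w=eyes.capture("wrist"); cv2.imwrite("pics/w3.png",w["color"][...,::-1])
# port frame guess: cabinet y axis
th=np.radians(91.75); ey=np.array([np.cos(th),np.sin(th),0]); g=np.array([.5194,.0202,.1]); print("ey",ey)
port=g-.22*ey; print("port",port, "bars mid check", [port+k*ey for k in (.06,)])
plan(port+.062*ey+[0,0,.10],91.75)
E
```

```text
ey [-0.03053851  0.99953359  0.        ]
port [ 0.52611847 -0.19969739  0.1       ] bars mid check [array([ 0.52428616, -0.13972537,  0.1       ])]
rotvec first (tool, deg) [-0.17 -0.1  92.04]
yaw now -176.21 pos [0.5956 0.2953 0.2028] then shift tool mm [-430.6  -84.5    2.8] len 438.9 F [ 0.  -0.8 -0.8] open 0.0377 t 4.22
```

View pics/s3.png

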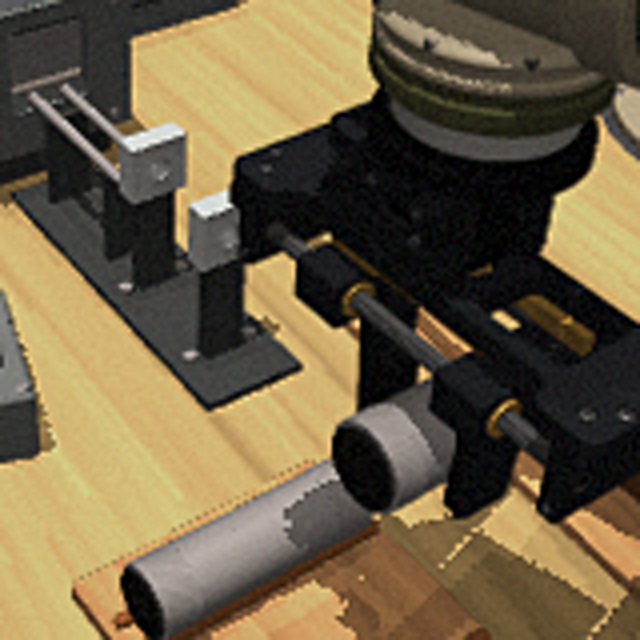

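View pics/w3.png

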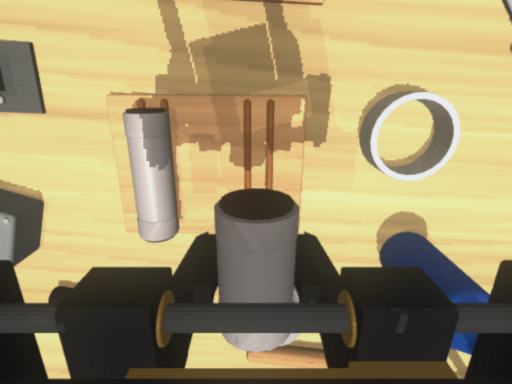

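The shell is held between the pads and the head tube has stayed put. Now turning and carrying it to above the bars.

>>> {"op": "apply_moves", "data": {
  "motion": [
    {"dx":0,"dy":0,"dz":0,"wx":0,"wy":0,"wz":7.08,"gripper":30},
    {"dx":0,"dy":0,"dz":0,"wx":0,"wy":0,"wz":7.08,"gripper":30},
    {"dx":0,"dy":0,"dz":0,"wx":0,"wy":0,"wz":7.08,"gripper":30},
    {"dx":0,"dy":0,"dz":0,"wx":0,"wy":0,"wz":7.08,"gripper":30},
    {"dx":0,"dy":0,"dz":0,"wx":0,"wy":0,"wz":7.08,"gripper":30},
    {"dx":0,"dy":0,"dz":0,"wx":0,"wy":0,"wz":7.08,"gripper":30},
    {"dx":0,"dy":0,"dz":0,"wx":0,"wy":0,"wz":7.08,"gripper":30},
    {"dx":0,"dy":0,"dz":0,"wx":0,"wy":0,"wz":7.08,"gripper":30},
    {"dx":0,"dy":0,"dz":0,"wx":0,"wy":0,"wz":7.08,"gripper":30},
    {"dx":0,"dy":0,"dz":0,"wx":0,"wy":0,"wz":7.08,"gripper":30},
    {"dx":0,"dy":0,"dz":0,"wx":0,"wy":0,"wz":7.08,"gripper":30},
    {"dx":0,"dy":0,"dz":0,"wx":0,"wy":0,"wz":7.08,"gripper":30},
    {"dx":0,"dy":0,"dz":0,"wx":0,"wy":0,"wz":7.08,"gripper":30}
  ]
}}

```text
t: 5.3
tool_pos: [0.5956, 0.2953, 0.2025]
orientation: [[-0.024, 1.0, -0.003], [1.0, 0.024, -0.001], [-0.001, -0.003, -1.0]]
contact_force: [0.4, 0.5, -1.4]
opening: 0.0375
```

>>> {"op": "apply_moves", "data": {
  "motion": [
    {"dx":-20,"dy":-4,"dz":0,"wx":0,"wy":0,"wz":0,"gripper":30},
    {"dx":-35,"dy":-7,"dz":0,"wx":0,"wy":0,"wz":0,"gripper":30},
    {"dx":-35,"dy":-7,"dz":0,"wx":0,"wy":0,"wz":0,"gripper":30},
    {"dx":-35,"dy":-7,"dz":0,"wx":0,"wy":0,"wz":0,"gripper":30},
    {"dx":-35,"dy":-7,"dz":0,"wx":0,"wy":0,"wz":0,"gripper":30},
    {"dx":-35,"dy":-7,"dz":0,"wx":0,"wy":0,"wz":0,"gripper":30},
    {"dx":-35,"dy":-7,"dz":0,"wx":0,"wy":0,"wz":0,"gripper":30},
    {"dx":-35,"dy":-7,"dz":0,"wx":0,"wy":0,"wz":0,"gripper":30},
    {"dx":-35,"dy":-7,"dz":0,"wx":0,"wy":0,"wz":0,"gripper":30},
    {"dx":-35,"dy":-7,"dz":0,"wx":0,"wy":0,"wz":0,"gripper":30},
    {"dx":-35,"dy":-7,"dz":0,"wx":0,"wy":0,"wz":0,"gripper":30},
    {"dx":-35,"dy":-7,"dz":0,"wx":0,"wy":0,"wz":0,"gripper":30},
    {"dx":-20,"dy":-4,"dz":0,"wx":0,"wy":0,"wz":0,"gripper":30},
    {"dx":0,"dy":0,"dz":0,"wx":0,"wy":0,"wz":0,"gripper":30},
    {"dx":0,"dy":0,"dz":0,"wx":0,"wy":0,"wz":0,"gripper":30},
    {"dx":0,"dy":0,"dz":0,"wx":0,"wy":0,"wz":0,"gripper":30}
  ]
}}

```text
t: 6.63
tool_pos: [0.524, -0.131, 0.2038]
orientation: [[-0.031, 1.0, -0.002], [1.0, 0.031, 0.001], [0.001, -0.002, -1.0]]
contact_force: [-0.4, 0.1, -1.1]
opening: 0.0373
```

```bash
python3 - <<'E'
from h import *
import pickle
s=eyes.capture("scene"); crop(s,150,310,80,240,4,"pics/s4.png")
w=eyes.capture("wrist"); cv2.imwrite("pics/w4.png",w["color"][...,::-1])
t=eyes.capture("top"); crop(t,230,390,110,230,5,"pics/t4.png")
pickle.dump((s,w,t),open("c4.pkl","wb"))
port=np.array([.5261,-.1997,.1]);ey=np.array([-.0305,.9995,0])
plan(port+.062*ey+[0,0,.0],91.75)
E
```

```text
rotvec first (tool, deg) [-0.03 -0.02  0.1 ]
yaw now 91.85 pos [ 0.5243 -0.1307  0.2044] then shift tool mm [ -7.   -0.3 104.4] len 104.6 F [ 0.2  0.5 -2. ] open 0.0374 t 6.78
```

View pics/s4.png

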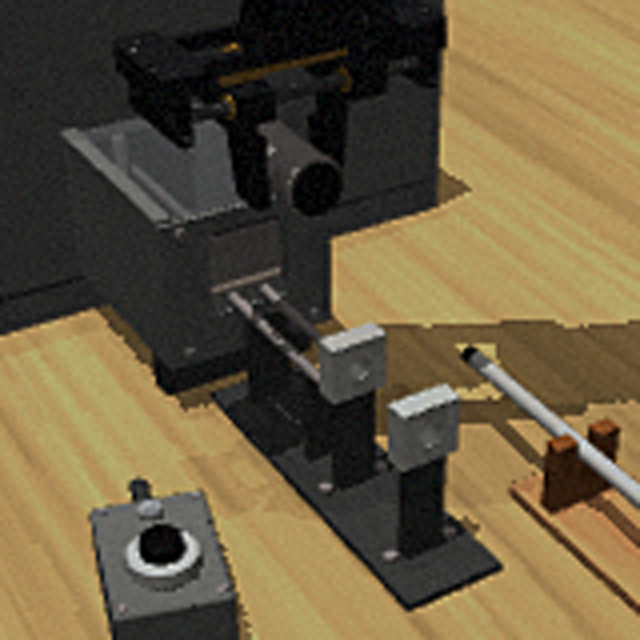

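View pics/w4.png

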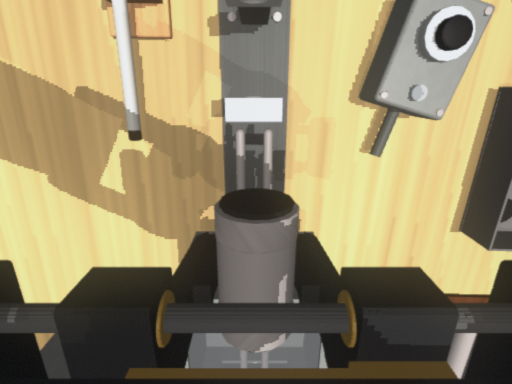

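View pics/t4.png

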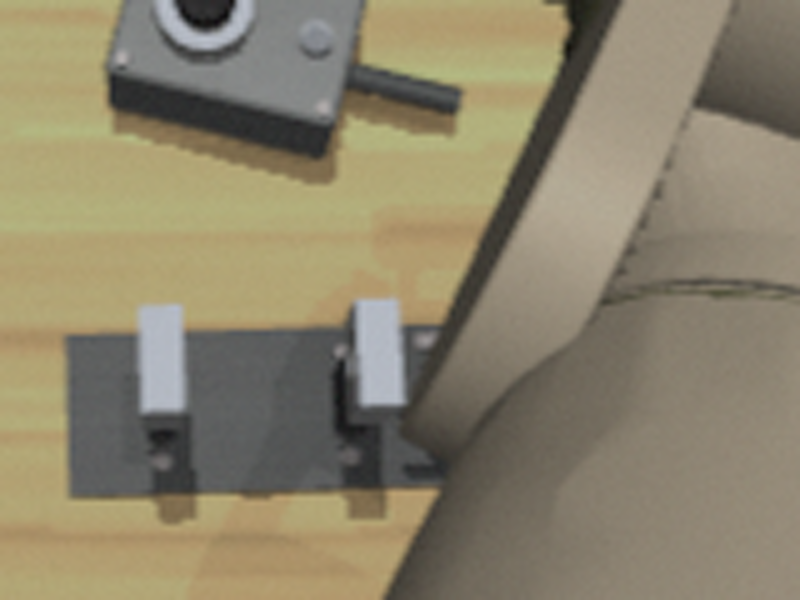

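Wrist view: the inner guide's top is a bright block at about (253,110), and the bars below it, near u=241 and u=268, run under the held shell. I'll use this as a second measurement of the push axis.

```bash
python3 - <<'E'
from h import *
import pickle
s,w,t=pickle.load(open("c4.pkl","rb"))
hsv=cv2.cvtColor(w["color"],cv2.COLOR_RGB2HSV); sat=hsv[...,1]; val=hsv[...,2]
m=((val>185)&(sat<50)).astype(np.uint8); m2=np.zeros_like(m); m2[92:128,218:290]=m[92:128,218:290]
ys,xs=np.nonzero(m2);print("guide top px",xs.min(),xs.max(),ys.min(),ys.max(),xs.mean(),ys.mean(),"->",onz(w,xs.mean(),ys.mean(),.12), onz(w,xs.min(),ys.mean(),.12),onz(w,xs.max()+1,ys.mean(),.12))
print("predicted", .5261-.0305*.14, -.1997+.9995*.14)
for v in (140,150,160,170,180):
    row=np.nonzero((val[v,232:280]>95)&(sat[v,232:280]<90))[0]+232
    a=row[row<255];b=row[row>=255]
    if len(a) and len(b):
        A=onz(w,a.mean(),v,.083);B=onz(w,b.mean(),v,.083);M=(A+B)/2;print(v,a.mean(),b.mean(),A[:2].round(4),B[:2].round(4),"mid",M[:2].round(4),"pred x",(.5261-.0305*(M[1]+.1997)).round(4))
# port crossing: flap/port slot? shell end
P=np.array(arm.get_obs()["tool_pos"]); print(P)
# shell +y end face black ellipse centre in wrist and scene
d=((val<45)).astype(np.uint8); m3=np.zeros_like(d); m3[190:222,213:302]=d[190:222,213:302]; ys,xs=np.nonzero(m3); print("plug wrist",xs.min(),xs.max(),ys.min(),ys.max())
z=.206; print(onz(w,(xs.min()+xs.max())/2,205,z), "scene", onz(s,150+317/4,80+187/4,z))
E
```

```text
guide top px 225 282 98 121 253.21002906976744 109.44912790697674 -> [ 0.51916446 -0.05851876  0.12      ] [ 0.49948027 -0.05917382  0.12      ] [ 0.5399481  -0.05782711  0.12      ]
predicted 0.52183 -0.05976999999999996
140 240.0 271.5 [ 0.5085 -0.0862] [ 0.5351 -0.0854] mid [ 0.5218 -0.0858] pred x 0.5226
150 240.5 264.0 [ 0.509  -0.0948] [ 0.5292 -0.0941] mid [ 0.5191 -0.0945] pred x 0.5229
160 240.0 267.5 [ 0.5088 -0.1036] [ 0.5326 -0.1028] mid [ 0.5207 -0.1032] pred x 0.5232
170 240.0 268.0 [ 0.5089 -0.1125] [ 0.5334 -0.1117] mid [ 0.5211 -0.1121] pred x 0.5234
180 240.0 265.625 [ 0.509  -0.1217] [ 0.5317 -0.1209] mid [ 0.5204 -0.1213] pred x 0.5237
[ 0.52432037 -0.13069012  0.20440032]
plug wrist 220 276 190 219
[ 0.51866577 -0.09585787  0.206     ] scene [ 0.52375598 -0.09557347  0.206     ]
```

```bash
python3 - <<'E'
from h import *
import pickle
s,w,t=pickle.load(open("c4.pkl","rb"))
K,R,tt=cam(w); o=arm.get_obs(); print("cam in tool", np.array(o["orientation"]).T@(-R.T@tt-np.array(o["tool_pos"])))
print(onz(w,257,205,.206))
E
```

```text
cam in tool [ 0.08579637 -0.00094361 -0.12820192]
[ 0.52282765 -0.0957183   0.206     ]
```

>>> {"op": "apply_moves", "data": {
  "motion": [
    {"dx":-5,"dy":-1.3,"dz":0,"wx":0,"wy":0,"wz":0,"gripper":30},
    {"dx":0,"dy":0,"dz":15,"wx":0,"wy":0,"wz":0,"gripper":30},
    {"dx":0,"dy":0,"dz":25,"wx":0,"wy":0,"wz":0,"gripper":30},
    {"dx":0,"dy":0,"dz":25,"wx":0,"wy":0,"wz":0,"gripper":30},
    {"dx":0,"dy":0,"dz":18,"wx":0,"wy":0,"wz":0,"gripper":30},
    {"dx":0,"dy":0,"dz":9,"wx":0,"wy":0,"wz":0,"gripper":30},
    {"dx":0,"dy":0,"dz":3,"wx":0,"wy":0,"wz":0,"gripper":30},
    {"dx":0,"dy":0,"dz":0,"wx":0,"wy":0,"wz":0,"gripper":30},
    {"dx":0,"dy":0,"dz":0,"wx":0,"wy":0,"wz":0,"gripper":30},
    {"dx":0,"dy":0,"dz":0,"wx":0,"wy":0,"wz":0,"gripper":30}
  ]
}}

```text
t: 7.62
tool_pos: [0.5236, -0.1371, 0.1109]
orientation: [[-0.031, 1.0, 0.002], [1.0, 0.031, -0.001], [-0.001, 0.002, -1.0]]
contact_force: [-0.2, 0.6, -1.7]
opening: 0.0374
```

```bash
python3 - <<'E'
from h import *
import pickle
s=eyes.capture("scene"); crop(s,150,310,80,240,4,"pics/s5.png")
w=eyes.capture("wrist"); cv2.imwrite("pics/w5.png",w["color"][...,::-1])
plan([.5232,-.1357,.0985],91.75)
E
```

```text
rotvec first (tool, deg) [0.08 0.05 0.01]
yaw now 91.76 pos [ 0.5234 -0.137   0.1106] then shift tool mm [ 1.4 -0.2 12.1] len 12.2 F [-0.5  0.7 -1.2] open 0.0375 t 7.72
```

View pics/s5.png

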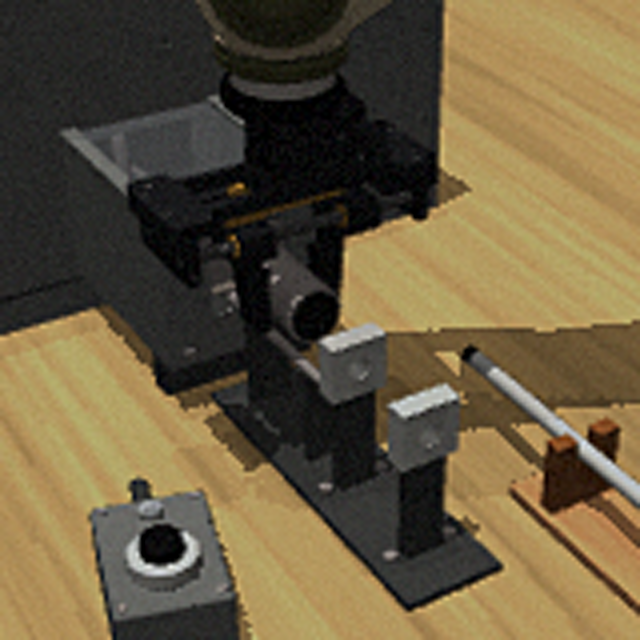

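View pics/w5.png

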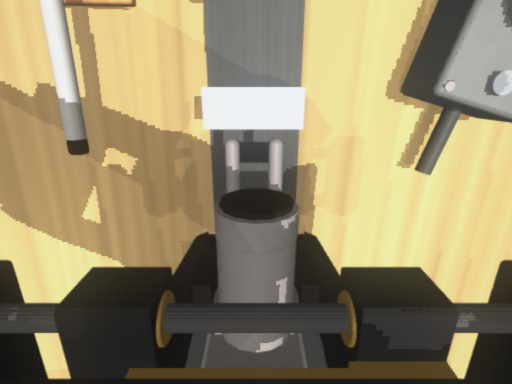

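Wrist view: the guide top and bars are centred at about u=253.7 and the shell at u=257, so I'll shift about −1 mm. The shell is just above the bars, so I'll lower it gently.

>>> {"op": "apply_moves", "data": {
  "motion": [
    {"dx":0,"dy":-1,"dz":5,"wx":0,"wy":0,"wz":0,"gripper":30},
    {"dx":0,"dy":0,"dz":3,"wx":0,"wy":0,"wz":0,"gripper":30},
    {"dx":0,"dy":0,"dz":1,"wx":0,"wy":0,"wz":0,"gripper":30},
    {"dx":0,"dy":0,"dz":1,"wx":0,"wy":0,"wz":0,"gripper":30},
    {"dx":0,"dy":0,"dz":0,"wx":0,"wy":0,"wz":0,"gripper":30},
    {"dx":0,"dy":0,"dz":0,"wx":0,"wy":0,"wz":0,"gripper":30}
  ]
}}

```text
t: 8.22
tool_pos: [0.5221, -0.1369, 0.0997]
orientation: [[-0.031, 1.0, -0.0], [1.0, 0.031, 0.0], [0.0, -0.0, -1.0]]
contact_force: [-0.8, 0.1, -2.2]
opening: 0.0372
```

>>> {"op": "apply_moves", "data": {
  "motion": [
    {"dx":0,"dy":0,"dz":0.7,"wx":0,"wy":0,"wz":0,"gripper":30},
    {"dx":0,"dy":0,"dz":0.6,"wx":0,"wy":0,"wz":0,"gripper":30},
    {"dx":0,"dy":0,"dz":0,"wx":0,"wy":0,"wz":0,"gripper":30},
    {"dx":0,"dy":0,"dz":0,"wx":0,"wy":0,"wz":0,"gripper":30}
  ]
}}

```text
t: 8.55
tool_pos: [0.5222, -0.1369, 0.0986]
orientation: [[-0.031, 1.0, 0.0], [1.0, 0.031, -0.0], [-0.0, 0.0, -1.0]]
contact_force: [-0.1, -1.0, 0.7]
opening: 0.0377
```

>>> {"op": "apply_moves", "data": {
  "motion": [
    {"dx":0,"dy":0,"dz":0.6,"wx":0,"wy":0,"wz":0,"gripper":30},
    {"dx":0,"dy":0,"dz":0,"wx":0,"wy":0,"wz":0,"gripper":30},
    {"dx":0,"dy":0,"dz":0,"wx":0,"wy":0,"wz":0,"gripper":30}
  ]
}}

```text
t: 8.8
tool_pos: [0.5224, -0.137, 0.0985]
orientation: [[-0.031, 1.0, 0.001], [1.0, 0.031, -0.0], [-0.001, 0.001, -1.0]]
contact_force: [-2.4, 1.5, 5.9]
opening: 0.0376
```

```bash
python3 - <<'E'
from h import *
s=eyes.capture("scene"); crop(s,190,250,120,180,10,"pics/s6.png")
w=eyes.capture("wrist"); cv2.imwrite("pics/w6.png",w["color"][...,::-1])
plan([.5232,-.1357,.0985],91.75)
E
```

```text
rotvec first (tool, deg) [0.05 0.03 0.01]
yaw now 91.76 pos [ 0.5223 -0.137   0.0985] then shift tool mm [1.3 0.9 0. ] len 1.6 F [-1.7  1.2  7.1] open 0.0372 t 8.9
```

View pics/s6.png

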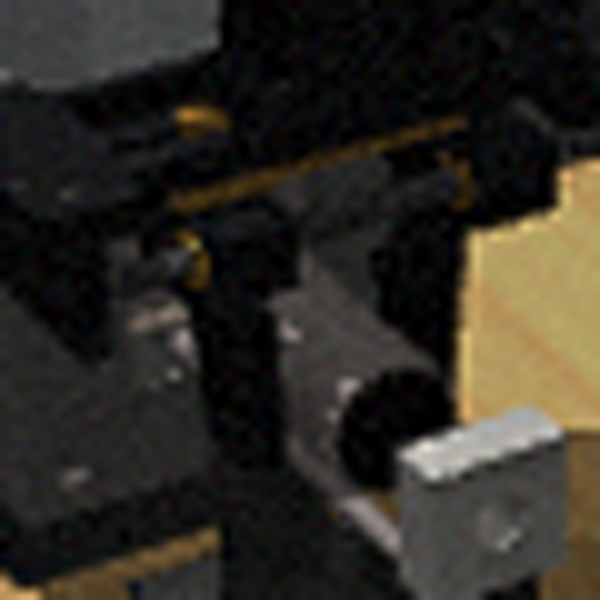

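View pics/w6.png

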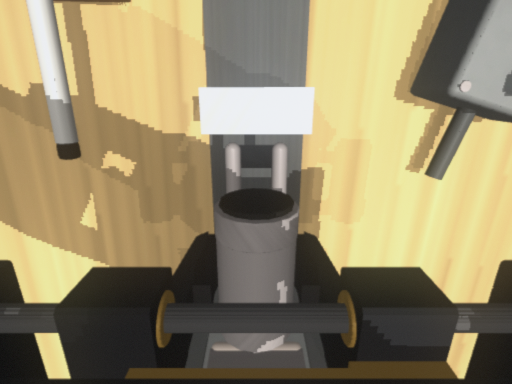

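It's in contact (about 7 N up) at the expected height. Releasing and lifting.

>>> {"op": "apply_moves", "data": {
  "motion": [
    {"dx":0,"dy":0,"dz":0,"wx":0,"wy":0,"wz":0,"gripper":50},
    {"dx":0,"dy":0,"dz":0,"wx":0,"wy":0,"wz":0,"gripper":60},
    {"dx":0,"dy":0,"dz":0,"wx":0,"wy":0,"wz":0,"gripper":65},
    {"dx":0,"dy":0,"dz":0,"wx":0,"wy":0,"wz":0,"gripper":65},
    {"dx":0,"dy":0,"dz":-10,"wx":0,"wy":0,"wz":0,"gripper":65},
    {"dx":0,"dy":0,"dz":-20,"wx":0,"wy":0,"wz":0,"gripper":65},
    {"dx":0,"dy":0,"dz":-25,"wx":0,"wy":0,"wz":0,"gripper":65},
    {"dx":0,"dy":0,"dz":-25,"wx":0,"wy":0,"wz":0,"gripper":65},
    {"dx":0,"dy":0,"dz":-20,"wx":0,"wy":0,"wz":0,"gripper":65}
  ]
}}

```text
t: 9.65
tool_pos: [0.5223, -0.137, 0.2004]
orientation: [[-0.031, 1.0, 0.002], [1.0, 0.031, -0.001], [-0.001, 0.002, -1.0]]
contact_force: [0.3, -0.2, 0.1]
opening: 0.0572
```

```bash
python3 - <<'E'
from h import *
w=eyes.capture("wrist"); cv2.imwrite("pics/w7.png",w["color"][...,::-1])
plan([.4022,.2365,.15],91.0)
E
```

```text
rotvec first (tool, deg) [0.39 0.21 0.77]
yaw now 91.77 pos [ 0.5235 -0.1375  0.204 ] then shift tool mm [ 376.1 -114.7   54. ] len 396.9 F [ 0.4 -0.6  2.8] open 0.0573 t 9.7
```

View pics/w7.png

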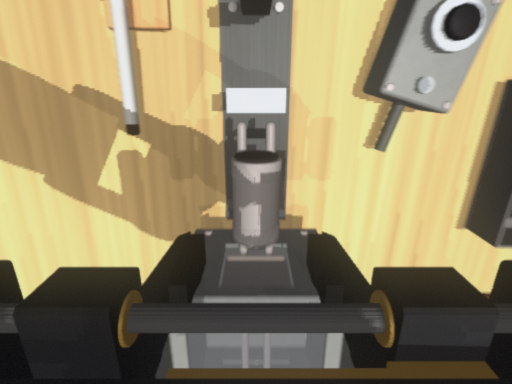

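The shell lies straight on the two bars, from (257,155) to (257,245) in the wrist view, between the inner guide and the port. Next, the rod.

>>> {"op": "apply_moves", "data": {
  "motion": [
    {"dx":17,"dy":-5.2,"dz":0,"wx":0,"wy":0,"wz":0.77,"gripper":65},
    {"dx":34.2,"dy":-10.4,"dz":3,"wx":0,"wy":0,"wz":0,"gripper":65},
    {"dx":34.2,"dy":-10.4,"dz":3,"wx":0,"wy":0,"wz":0,"gripper":65},
    {"dx":34.2,"dy":-10.4,"dz":3,"wx":0,"wy":0,"wz":0,"gripper":65},
    {"dx":34.2,"dy":-10.4,"dz":6,"wx":0,"wy":0,"wz":0,"gripper":65},
    {"dx":34.2,"dy":-10.4,"dz":6,"wx":0,"wy":0,"wz":0,"gripper":65},
    {"dx":34.2,"dy":-10.4,"dz":6,"wx":0,"wy":0,"wz":0,"gripper":65},
    {"dx":34.2,"dy":-10.4,"dz":6,"wx":0,"wy":0,"wz":0,"gripper":65},
    {"dx":34.2,"dy":-10.4,"dz":6,"wx":0,"wy":0,"wz":0,"gripper":65},
    {"dx":34.2,"dy":-10.4,"dz":6,"wx":0,"wy":0,"wz":0,"gripper":65},
    {"dx":34.2,"dy":-10.4,"dz":5,"wx":0,"wy":0,"wz":0,"gripper":65},
    {"dx":17,"dy":-5.2,"dz":0,"wx":0,"wy":0,"wz":0,"gripper":65},
    {"dx":0,"dy":0,"dz":0,"wx":0,"wy":0,"wz":0,"gripper":65},
    {"dx":0,"dy":0,"dz":0,"wx":0,"wy":0,"wz":0,"gripper":65},
    {"dx":0,"dy":0,"dz":0,"wx":0,"wy":0,"wz":0,"gripper":65}
  ]
}}

```text
t: 10.95
tool_pos: [0.4014, 0.2363, 0.1481]
orientation: [[-0.017, 1.0, 0.0], [1.0, 0.017, -0.0], [-0.0, 0.0, -1.0]]
contact_force: [-0.4, -0.2, 0.4]
opening: 0.0572
```

```bash
python3 - <<'E'
from h import *
w=eyes.capture("wrist"); cv2.imwrite("pics/w8.png",w["color"][...,::-1])
plan([.4022,.2365,.049],91.0)
for y in (-.025,0,.065,.097): print(y,proj(w,[.4022-.0175*y,.2365+y,.063]))
E
```

```text
rotvec first (tool, deg) [ 0.02  0.01 -0.08]
yaw now 90.92 pos [0.4015 0.236  0.148 ] then shift tool mm [ 0.4  0.7 99. ] len 99.0 F [-0.1  0.5  0.2] open 0.0574 t 11.0
-0.025 [257.57670941 233.51811791]
0 [257.66250048 204.76018203]
0.065 [257.91674535 119.53501556]
0.097 [258.061761    70.92446579]
```

View pics/w8.png

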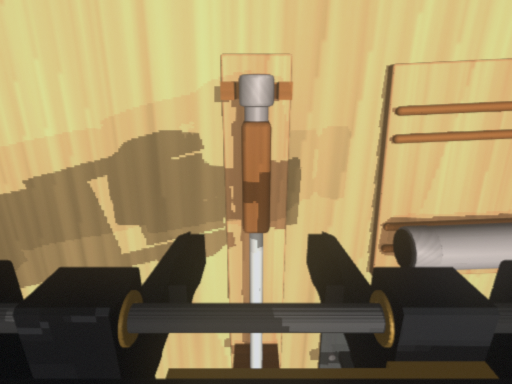

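The handle runs from v=121 to 233 at u≈257, just as predicted, and its axis lines up with the tool. Descending and gripping.

>>> {"op": "apply_moves", "data": {
  "motion": [
    {"dx":0.4,"dy":0.4,"dz":15,"wx":0,"wy":0,"wz":0,"gripper":65},
    {"dx":0,"dy":0,"dz":25,"wx":0,"wy":0,"wz":0,"gripper":65},
    {"dx":0,"dy":0,"dz":25,"wx":0,"wy":0,"wz":0,"gripper":65},
    {"dx":0,"dy":0,"dz":20,"wx":0,"wy":0,"wz":0,"gripper":65},
    {"dx":0,"dy":0,"dz":10,"wx":0,"wy":0,"wz":0,"gripper":65},
    {"dx":0,"dy":0,"dz":4,"wx":0,"wy":0,"wz":0,"gripper":50},
    {"dx":0,"dy":0,"dz":0,"wx":0,"wy":0,"wz":0,"gripper":40},
    {"dx":0,"dy":0,"dz":0,"wx":0,"wy":0,"wz":0,"gripper":25},
    {"dx":0,"dy":0,"dz":0,"wx":0,"wy":0,"wz":0,"gripper":15},
    {"dx":0,"dy":0,"dz":0,"wx":0,"wy":0,"wz":0,"gripper":15},
    {"dx":0,"dy":0,"dz":0,"wx":0,"wy":0,"wz":0,"gripper":15},
    {"dx":0,"dy":0,"dz":0,"wx":0,"wy":0,"wz":0,"gripper":15}
  ],
  "newtons": 45
}}

```text
t: 12.0
tool_pos: [0.4018, 0.2375, 0.0495]
orientation: [[-0.017, 1.0, 0.001], [1.0, 0.017, 0.0], [0.0, 0.001, -1.0]]
contact_force: [-0.8, -1.2, 6.6]
opening: 0.0215
```

>>> {"op": "apply_moves", "data": {
  "motion": [
    {"dx":0,"dy":0,"dz":-3,"wx":0,"wy":0,"wz":0,"gripper":15},
    {"dx":0,"dy":0,"dz":-10,"wx":0,"wy":0,"wz":0,"gripper":15},
    {"dx":0,"dy":0,"dz":-20,"wx":0,"wy":0,"wz":0,"gripper":15},
    {"dx":0,"dy":0,"dz":-25,"wx":0,"wy":0,"wz":0,"gripper":15},
    {"dx":0,"dy":0,"dz":-25,"wx":0,"wy":0,"wz":0,"gripper":15},
    {"dx":0,"dy":0,"dz":-20,"wx":0,"wy":0,"wz":0,"gripper":15},
    {"dx":0,"dy":0,"dz":-8,"wx":0,"wy":0,"wz":0,"gripper":15},
    {"dx":0,"dy":0,"dz":0,"wx":0,"wy":0,"wz":0,"gripper":15},
    {"dx":0,"dy":0,"dz":0,"wx":0,"wy":0,"wz":0,"gripper":15},
    {"dx":0,"dy":0,"dz":0,"wx":0,"wy":0,"wz":0,"gripper":15}
  ]
}}

```text
t: 12.83
tool_pos: [0.4008, 0.2372, 0.1586]
orientation: [[-0.017, 1.0, -0.002], [1.0, 0.017, -0.001], [-0.001, -0.002, -1.0]]
contact_force: [-0.5, -0.3, -1.6]
opening: 0.0214
```

```bash
python3 - <<'E'
from h import *
s=eyes.capture("scene"); crop(s,200,420,110,310,3,"pics/s9.png")
plan([.507,.38,.16],91.75)
E
```

```text
rotvec first (tool, deg) [-0.14  0.04 -0.76]
yaw now 90.99 pos [0.4008 0.2372 0.1586] then shift tool mm [139.5 110.5  -1.4] len 178.0 F [ 0.2  0.4 -2.9] open 0.0215 t 12.88
```

View pics/s9.png

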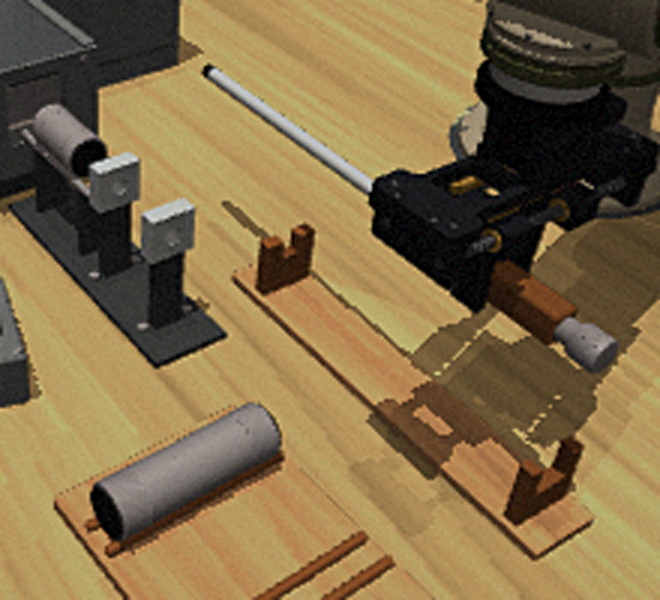

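The rod is up and level, clear of the rest. Moving to behind the outer guide.

>>> {"op": "apply_moves", "data": {
  "motion": [
    {"dx":10,"dy":8,"dz":0,"wx":0,"wy":0,"wz":-0.76,"gripper":15},
    {"dx":20,"dy":16,"dz":0,"wx":0,"wy":0,"wz":0,"gripper":15},
    {"dx":25,"dy":20,"dz":0,"wx":0,"wy":0,"wz":0,"gripper":15},
    {"dx":25,"dy":20,"dz":0,"wx":0,"wy":0,"wz":0,"gripper":15},
    {"dx":25,"dy":20,"dz":0,"wx":0,"wy":0,"wz":0,"gripper":15},
    {"dx":20,"dy":16,"dz":0,"wx":0,"wy":0,"wz":0,"gripper":15},
    {"dx":14.5,"dy":10.5,"dz":0,"wx":0,"wy":0,"wz":0,"gripper":15},
    {"dx":0,"dy":0,"dz":20,"wx":0,"wy":0,"wz":0,"gripper":15},
    {"dx":0,"dy":0,"dz":25,"wx":0,"wy":0,"wz":0,"gripper":15},
    {"dx":0,"dy":0,"dz":13,"wx":0,"wy":0,"wz":0,"gripper":15},
    {"dx":0,"dy":0,"dz":0,"wx":0,"wy":0,"wz":0,"gripper":15},
    {"dx":0,"dy":0,"dz":0,"wx":0,"wy":0,"wz":0,"gripper":15},
    {"dx":0,"dy":0,"dz":0,"wx":0,"wy":0,"wz":0,"gripper":15}
  ]
}}

```text
t: 13.97
tool_pos: [0.5081, 0.3802, 0.1024]
orientation: [[-0.03, 1.0, 0.001], [1.0, 0.03, 0.0], [0.0, 0.001, -1.0]]
contact_force: [0.6, -0.2, -1.7]
opening: 0.0218
```

```bash
python3 - <<'E'
from h import *
import pickle
s=eyes.capture("scene"); crop(s,200,360,130,290,4,"pics/s10.png")
t=eyes.capture("top"); crop(t,70,330,130,230,3,"pics/t10.png"); crop(t,200,320,150,210,6,"pics/t10b.png")
pickle.dump((s,t),open("c10.pkl","wb"))
plan([.507,.38,.0995],91.75)
E
```

```text
rotvec first (tool, deg) [ 0.09 -0.04 -0.  ]
yaw now 91.75 pos [0.5082 0.3803 0.1029] then shift tool mm [-0.2 -1.2  3.4] len 3.6 F [-0.3  0.4 -1.5] open 0.0218 t 14.07
```

View pics/s10.png

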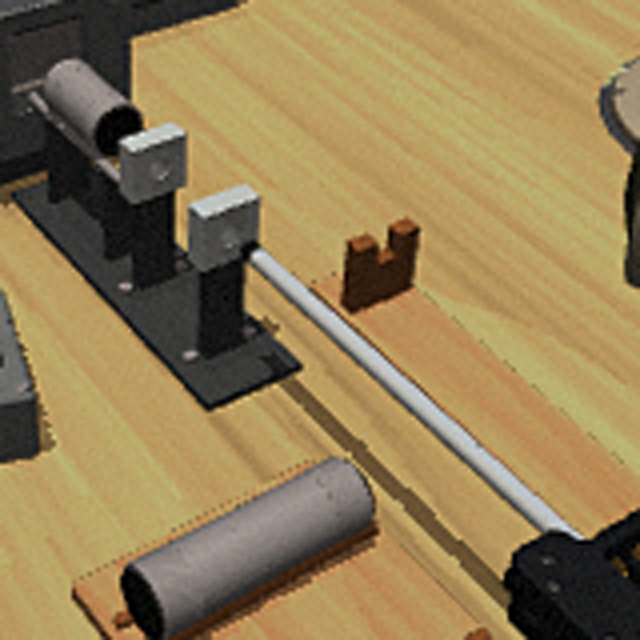

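View pics/t10.png

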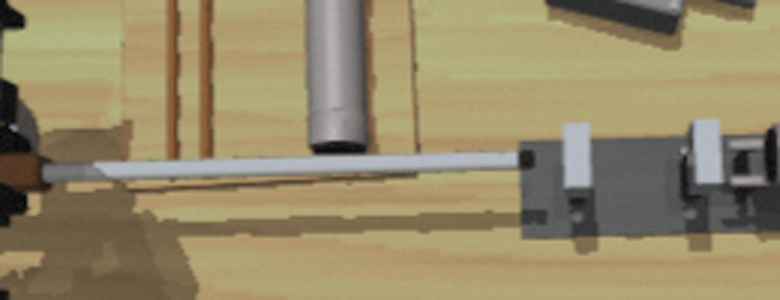

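View pics/t10b.png

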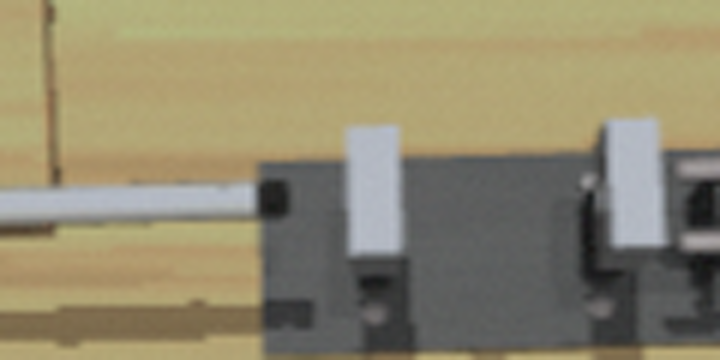

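```bash
python3 - <<'E'
from h import *
import pickle
s,t=pickle.load(open("c10.pkl","rb"))
hsv=cv2.cvtColor(t["color"],cv2.COLOR_RGB2HSV); sat=hsv[...,1]; val=hsv[...,2]
m=((val>95)&(sat<75)).astype(np.uint8)
for u in (110,150,190,230,240):
    y=np.nonzero(m[165:200,u])[0]+165; print(u,y.min(),y.max(), val[170:192,u])
f=lines(t,m,150,240,172,195)
z=.1034
for u in (150,240): print(onz(t,u,f(u),z))
a=onz(t,150,f(150),z);b=onz(t,240,f(240),z);sl=(b-a)[0]/(b-a)[1];print("slope deg",np.degrees(np.arctan(sl)))
for gy in (.0202,-.0599): print("rod x at",gy,a[0]+sl*(gy-a[1]))
m2=((val>150)&(sat<70)).astype(np.uint8)
for u0,u1 in ((254,270),(298,314)):
    M=np.zeros_like(m2);M[165:200,u0:u1]=m2[165:200,u0:u1];ys,xs=np.nonzero(M);print("guide top",xs.mean(),ys.mean(),onz(t,xs.mean(),ys.mean(),.12))
# tip end
d=((val<55)).astype(np.uint8);M=np.zeros_like(d);M[176:190,238:252]=d[176:190,238:252];ys,xs=np.nonzero(M);print("tip",xs.min(),xs.max()+1,ys.mean(),onz(t,xs.max()+.5,ys.mean(),z))
E
```

```text
110 183 189 [154 151 122 122 124 123 125 128 122 120 122 121 113 119 174 193 193 189
 161 125 123 112]
150 182 188 [178 176 180 178 177 178 179 176 178 177 178 175 158 181 193 192 188 158
 126 151 161  85]
190 167 187 [104 100 100  99  97  97  94  80  39  30  26  97 183 193 193 186 156 124
 141  93 138 178]
230 180 186 [178 179 178 180 179 178 175 168 169 168 144 185 193 194 184 153 127 179
 179 179 180 178]
240 180 186 [178 176 179 178 179 177 172 167 170 170 164 190 195 192 177 145 126 177
 179 179 179 179]
[0.51352205 0.23010345 0.1034    ]
[0.51847178 0.06114329 0.1034    ]
slope deg -1.678013472056847
rod x at 0.0202 0.5196712199589923
rod x at -0.0599 0.5220177683757402
guide top 261.8756218905473 180.4179104477612 [0.51959239 0.0201373  0.12      ]
guide top 305.495 179.325 [ 0.52176392 -0.05992161  0.12      ]
tip 243 248 182.56 [0.51888631 0.04705239 0.1034    ]
```

```bash
python3 - <<'E'
from h import *
import pickle
s,t=pickle.load(open("c10.pkl","rb"))
crop(s,235,355,170,270,6,"pics/s10b.png")
# predicted pixels of rod axis at level z=.1034 and of guide corners
ey=np.array([-.0298,.99956,0]);ex=np.array([.99956,.0298,0]);g=np.array([.5196,.0202,.1])
q=lambda P:((proj(s,P)-[235,170])*6).round(1)
for y in (.047,.10,.15,.20,.23): print("axis",y,q([.5196-.0293*(y-.0202),y,.1034]))
for sx in(-1,1):
  for sz in (-1,1): print("corner",sx,sz,q(g+.008*ey+sx*.02*ex+[0,0,.02*sz]))
print("eye",q(g+.008*ey))
E
```

```text
axis 0.047 [159.8 128.6]
axis 0.1 [241.3 203.2]
axis 0.15 [325.2 279.9]
axis 0.2 [416.9 363.6]
axis 0.23 [476.  417.7]
corner -1 -1 [172.2 134.7]
corner -1 1 [176.3  53.4]
corner 1 -1 [ 88.5 167.5]
corner 1 1 [90.2 85.3]
eye [132.3 110.6]
```

View pics/s10b.png

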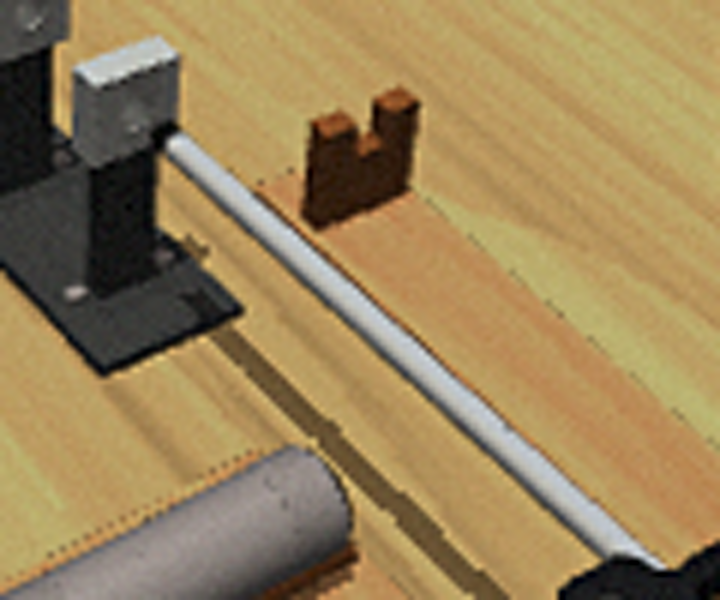

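In both views the rod axis meets the guide axis to within about 0.3 mm: x is 0.5197 against 0.5196 at the outer guide and 0.5220 against 0.5218 at the inner one. It is level and about 3.4 mm high. The tip is 19 mm short of the outer mouth. I'll lower it and feed in slowly.

>>> {"op": "apply_moves", "data": {
  "motion": [
    {"dx":0,"dy":0,"dz":2,"wx":0,"wy":0,"wz":0,"gripper":15},
    {"dx":0,"dy":0,"dz":1.4,"wx":0,"wy":0,"wz":0,"gripper":15},
    {"dx":-4,"dy":0,"dz":0,"wx":0,"wy":0,"wz":0,"gripper":15},
    {"dx":-4,"dy":0,"dz":0,"wx":0,"wy":0,"wz":0,"gripper":15},
    {"dx":-4,"dy":0,"dz":0,"wx":0,"wy":0,"wz":0,"gripper":15},
    {"dx":-3,"dy":0,"dz":0,"wx":0,"wy":0,"wz":0,"gripper":15},
    {"dx":-3,"dy":0,"dz":0,"wx":0,"wy":0,"wz":0,"gripper":15},
    {"dx":-3,"dy":0,"dz":0,"wx":0,"wy":0,"wz":0,"gripper":15},
    {"dx":-3,"dy":0,"dz":0,"wx":0,"wy":0,"wz":0,"gripper":15},
    {"dx":-3,"dy":0,"dz":0,"wx":0,"wy":0,"wz":0,"gripper":15},
    {"dx":0,"dy":0,"dz":0,"wx":0,"wy":0,"wz":0,"gripper":15}
  ]
}}

```text
t: 14.98
tool_pos: [0.5086, 0.3526, 0.0984]
orientation: [[-0.03, 1.0, -0.0], [1.0, 0.03, -0.0], [-0.0, -0.0, -1.0]]
contact_force: [0.7, -0.3, -1.2]
opening: 0.0218
```

```bash
python3 - <<'E'
from h import *
s=eyes.capture("scene"); crop(s,215,295,140,220,8,"pics/s11.png")
plan([.507,.38,.0995],91.75); print(np.array(arm.get_obs()["moment"]).round(2))
E
```

```text
rotvec first (tool, deg) [-0.    0.   -0.02]
yaw now 91.73 pos [0.5086 0.3529 0.0984] then shift tool mm [27.2 -0.8 -1.1] len 27.2 F [ 0.   0.3 -3. ] open 0.0214 t 15.03
[-0.04  0.02 -0.02]
```

View pics/s11.png

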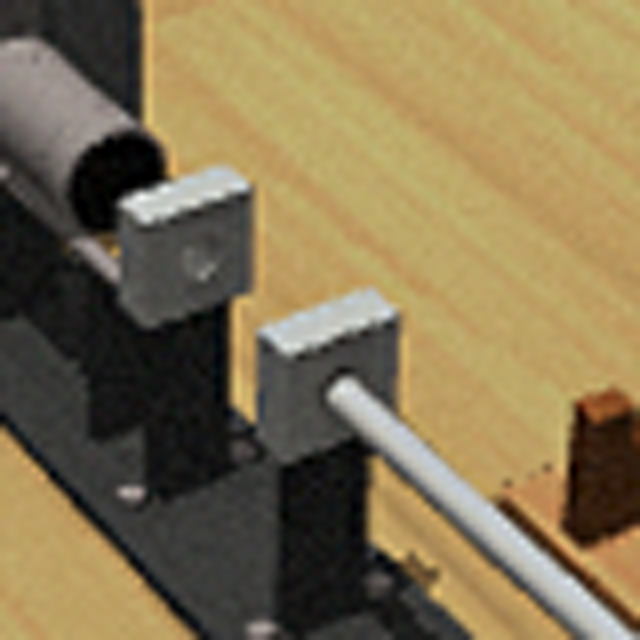

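The tip has entered the outer eye (eye at crop (340,390)) with no side force. Continuing through to the inner guide, raised 0.5 mm.

>>> {"op": "apply_moves", "data": {
  "motion": [
    {"dx":-3,"dy":0,"dz":-0.5,"wx":0,"wy":0,"wz":0,"gripper":15},
    {"dx":-4,"dy":0,"dz":0,"wx":0,"wy":0,"wz":0,"gripper":15},
    {"dx":-5,"dy":0,"dz":0,"wx":0,"wy":0,"wz":0,"gripper":15},
    {"dx":-6,"dy":0,"dz":0,"wx":0,"wy":0,"wz":0,"gripper":15},
    {"dx":-6,"dy":0,"dz":0,"wx":0,"wy":0,"wz":0,"gripper":15},
    {"dx":-6,"dy":0,"dz":0,"wx":0,"wy":0,"wz":0,"gripper":15},
    {"dx":-6,"dy":0,"dz":0,"wx":0,"wy":0,"wz":0,"gripper":15},
    {"dx":-6,"dy":0,"dz":0,"wx":0,"wy":0,"wz":0,"gripper":15},
    {"dx":-6,"dy":0,"dz":0,"wx":0,"wy":0,"wz":0,"gripper":15},
    {"dx":-6,"dy":0,"dz":0,"wx":0,"wy":0,"wz":0,"gripper":15},
    {"dx":-4,"dy":0,"dz":0,"wx":0,"wy":0,"wz":0,"gripper":15},
    {"dx":0,"dy":0,"dz":0,"wx":0,"wy":0,"wz":0,"gripper":15},
    {"dx":0,"dy":0,"dz":0,"wx":0,"wy":0,"wz":0,"gripper":15}
  ]
}}

```text
t: 16.12
tool_pos: [0.5104, 0.295, 0.099]
orientation: [[-0.03, 1.0, 0.0], [1.0, 0.03, 0.0], [0.0, 0.0, -1.0]]
contact_force: [-0.0, -0.3, -2.0]
opening: 0.0217
```

```bash
python3 - <<'E'
from h import *
s=eyes.capture("scene"); crop(s,215,295,140,220,8,"pics/s12.png")
t=eyes.capture("top"); crop(t,200,390,150,210,4,"pics/t12.png")
plan([.507,.38,.0995],91.75); print(np.array(arm.get_obs()["moment"]).round(2))
E
```

```text
rotvec first (tool, deg) [ 0.01 -0.01  0.01]
yaw now 91.76 pos [0.5103 0.2953 0.099 ] then shift tool mm [84.7 -0.7 -0.5] len 84.7 F [ 0.4  0.3 -1.4] open 0.0217 t 16.22
[0.03 0.06 0.03]
```

View pics/s12.png

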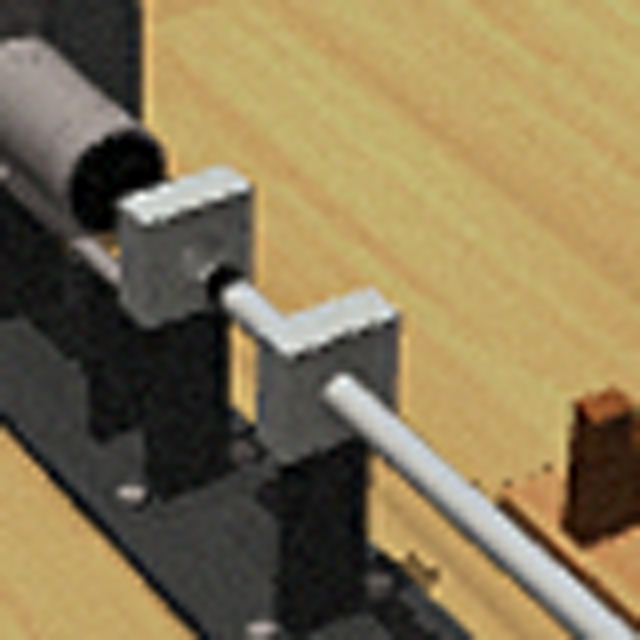

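View pics/t12.png

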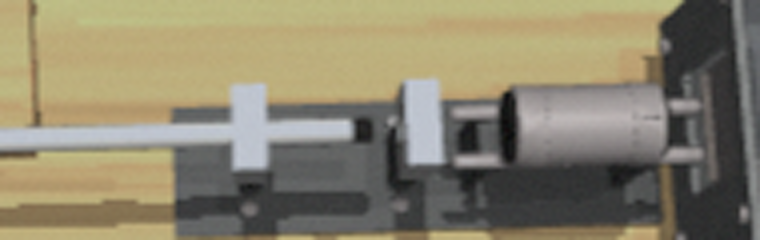

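The rod is through the outer guide and the tip is just short of the inner eye, in line in both views. No side forces.

>>> {"op": "apply_moves", "data": {
  "motion": [
    {"dx":-4,"dy":0,"dz":0,"wx":0,"wy":0,"wz":0,"gripper":15},
    {"dx":-5,"dy":0,"dz":0,"wx":0,"wy":0,"wz":0,"gripper":15},
    {"dx":-5,"dy":0,"dz":0,"wx":0,"wy":0,"wz":0,"gripper":15},
    {"dx":-5,"dy":0,"dz":0,"wx":0,"wy":0,"wz":0,"gripper":15},
    {"dx":-5,"dy":0,"dz":0,"wx":0,"wy":0,"wz":0,"gripper":15},
    {"dx":-5,"dy":0,"dz":0,"wx":0,"wy":0,"wz":0,"gripper":15},
    {"dx":-5,"dy":0,"dz":0,"wx":0,"wy":0,"wz":0,"gripper":15},
    {"dx":-5,"dy":0,"dz":0,"wx":0,"wy":0,"wz":0,"gripper":15},
    {"dx":-5,"dy":0,"dz":0,"wx":0,"wy":0,"wz":0,"gripper":15},
    {"dx":-3,"dy":0,"dz":0,"wx":0,"wy":0,"wz":0,"gripper":15},
    {"dx":0,"dy":0,"dz":0,"wx":0,"wy":0,"wz":0,"gripper":15},
    {"dx":0,"dy":0,"dz":0,"wx":0,"wy":0,"wz":0,"gripper":15}
  ]
}}

```text
t: 17.22
tool_pos: [0.5118, 0.2481, 0.0989]
orientation: [[-0.03, 1.0, 0.0], [1.0, 0.03, 0.0], [0.0, 0.0, -1.0]]
contact_force: [0.7, 0.6, -1.3]
opening: 0.0216
```

```bash
python3 - <<'E'
from h import *
s=eyes.capture("scene"); crop(s,200,280,130,210,8,"pics/s13.png")
t=eyes.capture("top"); crop(t,230,390,150,210,5,"pics/t13.png")
plan([.507,.38,.0995],91.75); print(np.array(arm.get_obs()["moment"]).round(2))
E
```

```text
rotvec first (tool, deg) [ 0.   -0.    0.01]
yaw now 91.76 pos [0.5117 0.2483 0.0989] then shift tool mm [131.8  -0.7  -0.6] len 131.8 F [ 0.4  0.6 -1.7] open 0.0219 t 17.32
[-0.08  0.08  0.01]
```

View pics/s13.png

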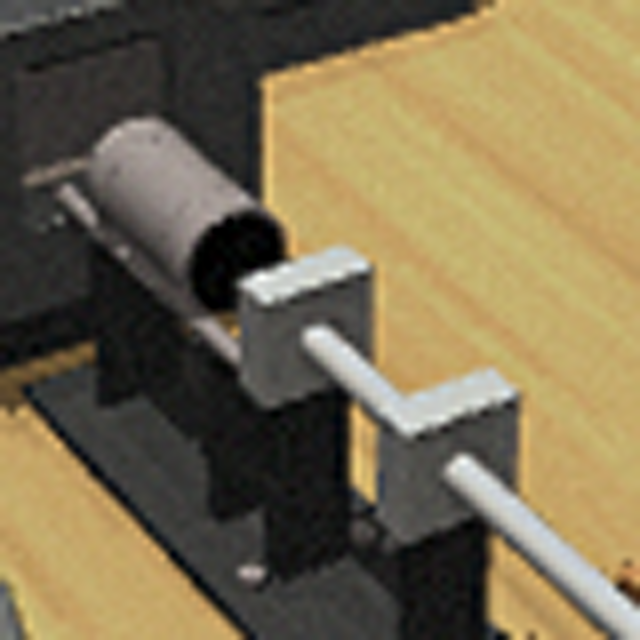

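View pics/t13.png

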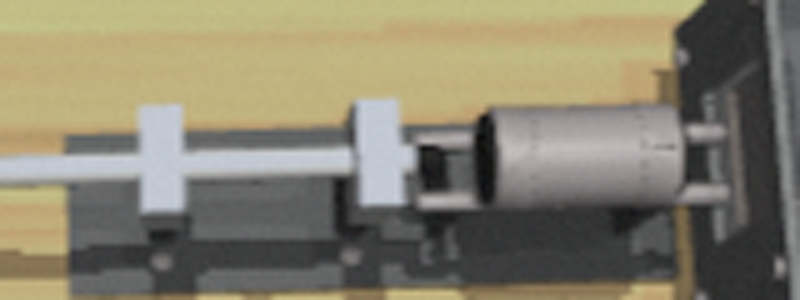

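Both guides are threaded, with the tip showing past the inner guide at crop (445,167) in line with the shell's axis. Now pushing.

>>> {"op": "apply_moves", "data": {
  "motion": [
    {"dx":-4,"dy":0,"dz":0,"wx":0,"wy":0,"wz":0,"gripper":15},
    {"dx":-5,"dy":0,"dz":0,"wx":0,"wy":0,"wz":0,"gripper":15},
    {"dx":-5,"dy":0,"dz":0,"wx":0,"wy":0,"wz":0,"gripper":15},
    {"dx":-6,"dy":0,"dz":0,"wx":0,"wy":0,"wz":0,"gripper":15},
    {"dx":-6,"dy":0,"dz":0,"wx":0,"wy":0,"wz":0,"gripper":15},
    {"dx":-6,"dy":0,"dz":0,"wx":0,"wy":0,"wz":0,"gripper":15},
    {"dx":-6,"dy":0,"dz":0,"wx":0,"wy":0,"wz":0,"gripper":15},
    {"dx":-6,"dy":0,"dz":0,"wx":0,"wy":0,"wz":0,"gripper":15},
    {"dx":-6,"dy":0,"dz":0,"wx":0,"wy":0,"wz":0,"gripper":15},
    {"dx":-6,"dy":0,"dz":0,"wx":0,"wy":0,"wz":0,"gripper":15},
    {"dx":-6,"dy":0,"dz":0,"wx":0,"wy":0,"wz":0,"gripper":15},
    {"dx":-6,"dy":0,"dz":0,"wx":0,"wy":0,"wz":0,"gripper":15},
    {"dx":-6,"dy":0,"dz":0,"wx":0,"wy":0,"wz":0,"gripper":15},
    {"dx":-6,"dy":0,"dz":0,"wx":0,"wy":0,"wz":0,"gripper":15},
    {"dx":0,"dy":0,"dz":0,"wx":0,"wy":0,"wz":0,"gripper":15}
  ]
}}

```text
t: 18.57
tool_pos: [0.5142, 0.1671, 0.0989]
orientation: [[-0.03, 1.0, -0.0], [1.0, 0.03, -0.001], [-0.001, -0.0, -1.0]]
contact_force: [0.5, 0.1, -1.5]
opening: 0.0214
```

```bash
python3 - <<'E'
from h import *
s=eyes.capture("scene"); crop(s,150,270,80,200,6,"pics/s14.png")
t=eyes.capture("top"); crop(t,230,490,120,220,3,"pics/t14.png")
plan([.5175,.0633,.0995],91.75); print(np.array(arm.get_obs()["moment"]).round(2))
E
```

```text
rotvec first (tool, deg) [-0.    0.03 -0.02]
yaw now 91.73 pos [0.5142 0.1677 0.0989] then shift tool mm [-1.044e+02  1.000e-01 -6.000e-01] len 104.4 F [ 0.5  1.1 -1.4] open 0.0213 t 18.67
[0.02 0.05 0.02]
```

View pics/s14.png

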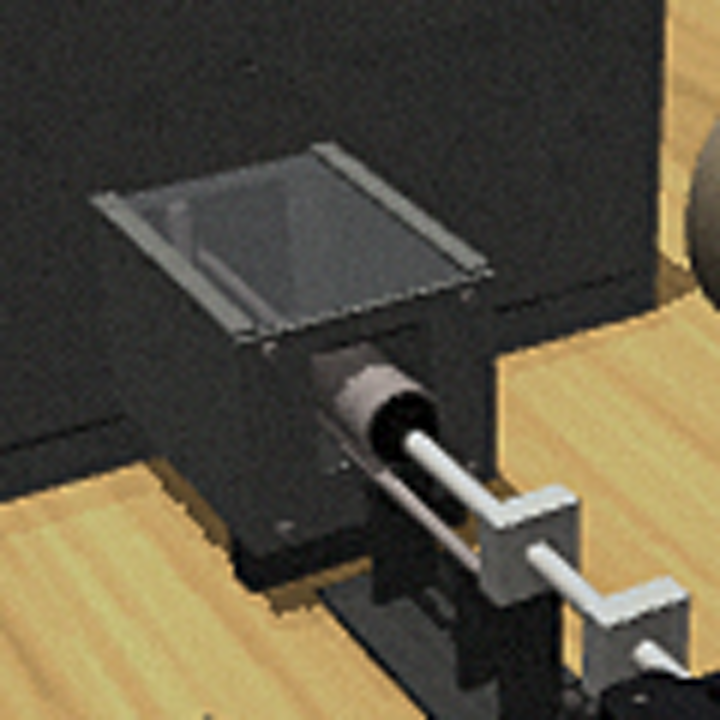

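View pics/t14.png

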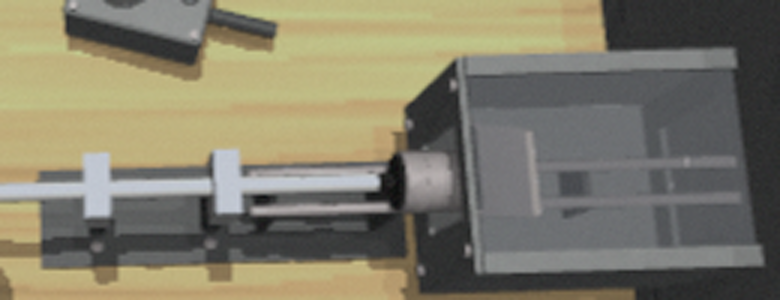

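The shell is halfway through and the flap is riding up on it (edge seen through the lid at crop (533,170)). Pushing on.

>>> {"op": "apply_moves", "data": {
  "motion": [
    {"dx":-4,"dy":0,"dz":0,"wx":0,"wy":0,"wz":0,"gripper":15},
    {"dx":-6,"dy":0,"dz":0,"wx":0,"wy":0,"wz":0,"gripper":15},
    {"dx":-6,"dy":0,"dz":0,"wx":0,"wy":0,"wz":0,"gripper":15},
    {"dx":-6,"dy":0,"dz":0,"wx":0,"wy":0,"wz":0,"gripper":15},
    {"dx":-6,"dy":0,"dz":0,"wx":0,"wy":0,"wz":0,"gripper":15},
    {"dx":-6,"dy":0,"dz":0,"wx":0,"wy":0,"wz":0,"gripper":15},
    {"dx":-6,"dy":0,"dz":0,"wx":0,"wy":0,"wz":0,"gripper":15},
    {"dx":-6,"dy":0,"dz":0,"wx":0,"wy":0,"wz":0,"gripper":15},
    {"dx":-6,"dy":0,"dz":0,"wx":0,"wy":0,"wz":0,"gripper":15},
    {"dx":-6,"dy":0,"dz":0,"wx":0,"wy":0,"wz":0,"gripper":15},
    {"dx":-6,"dy":0,"dz":0,"wx":0,"wy":0,"wz":0,"gripper":15},
    {"dx":-6,"dy":0,"dz":0,"wx":0,"wy":0,"wz":0,"gripper":15},
    {"dx":-6,"dy":0,"dz":0,"wx":0,"wy":0,"wz":0,"gripper":15},
    {"dx":-6,"dy":0,"dz":0,"wx":0,"wy":0,"wz":0,"gripper":15},
    {"dx":-6,"dy":0,"dz":0,"wx":0,"wy":0,"wz":0,"gripper":15},
    {"dx":-4,"dy":0,"dz":0,"wx":0,"wy":0,"wz":0,"gripper":15},
    {"dx":0,"dy":0,"dz":0,"wx":0,"wy":0,"wz":0,"gripper":15},
    {"dx":0,"dy":0,"dz":0,"wx":0,"wy":0,"wz":0,"gripper":15}
  ]
}}

```text
t: 20.17
tool_pos: [0.5171, 0.0753, 0.0991]
orientation: [[-0.03, 1.0, 0.0], [1.0, 0.03, -0.001], [-0.001, 0.0, -1.0]]
contact_force: [-1.2, -4.5, 0.6]
opening: 0.0213
```

```bash
python3 - <<'E'
from h import *
s=eyes.capture("scene"); crop(s,150,290,80,220,5,"pics/s15.png")
t=eyes.capture("top"); crop(t,210,490,110,220,2.8,"pics/t15.png")
plan([.5175,.0633,.0995],91.75); print(np.array(arm.get_obs()["moment"]).round(2))
E
```

```text
rotvec first (tool, deg) [ 0.02  0.06 -0.01]
yaw now 91.74 pos [0.5171 0.0757 0.0991] then shift tool mm [-12.4  -0.   -0.4] len 12.4 F [-0.5 -4.7  0.3] open 0.0214 t 20.27
[-0.7   0.25 -0.11]
```

View pics/s15.png

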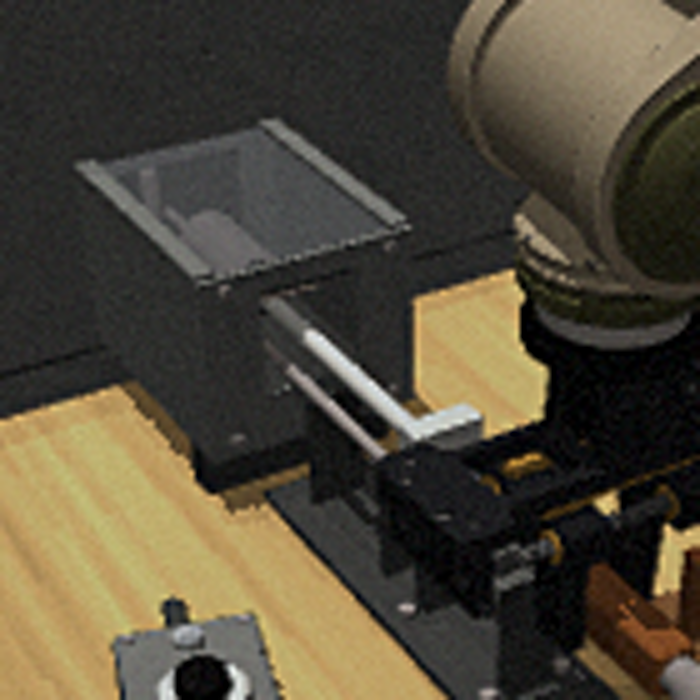

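View pics/t15.png

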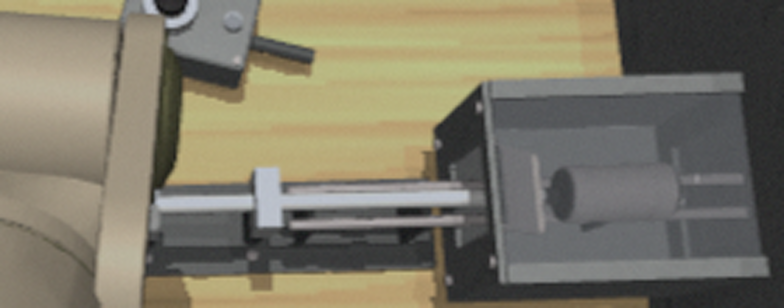

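```bash
python3 - <<'E'
from h import *
t=eyes.capture("top"); crop(t,370,490,130,220,6.5,"pics/t15b.png")
import pickle; pickle.dump(t,open("t15.pkl","wb"))
for yc in (0,-.05,-.058,-.07,-.132,-.207):
    P=np.array([.5261-.0305*yc,-.1997+.9995*yc,.1]); print(yc,((proj(t,P)-[370,130])*6.5).round(1))
plan([.5175,.0633,.0995],91.75)
E
```

```text
0 [ 52.8 320.9]
-0.05 [224.4 316. ]
-0.058 [251.9 315.3]
-0.07 [293.1 314.1]
-0.132 [505.8 308.1]
-0.207 [762.9 300.8]
rotvec first (tool, deg) [ 0.02  0.06 -0.  ]
yaw now 91.75 pos [0.5171 0.0758 0.0991] then shift tool mm [-12.5  -0.   -0.4] len 12.5 F [-0.6 -4.6  1.8] open 0.0213 t 20.32
```

View pics/t15b.png

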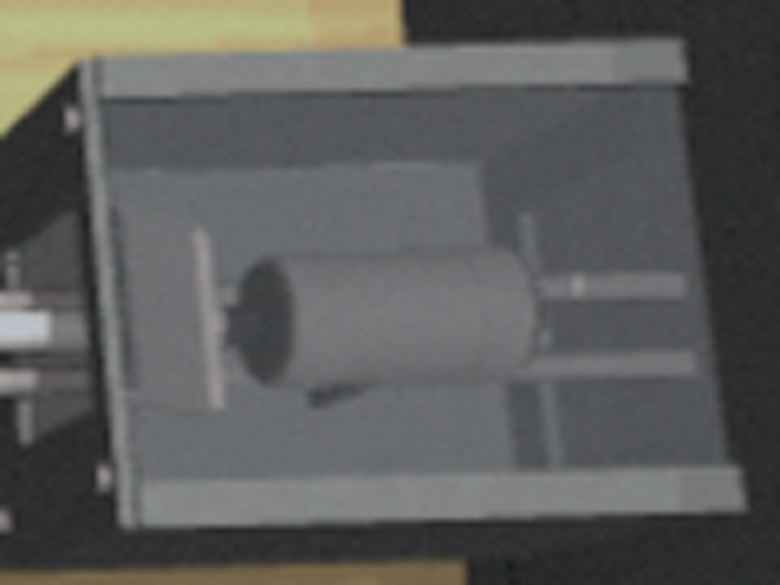

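The shell is past the flap: its rear face is at crop (268,320), about 62 mm inside, and the flap edge (u≈208) now rests on the rod. I'll push 8 mm more for margin.

>>> {"op": "apply_moves", "data": {
  "motion": [
    {"dx":-3,"dy":0,"dz":0,"wx":0,"wy":0,"wz":0,"gripper":15},
    {"dx":-3,"dy":0,"dz":0,"wx":0,"wy":0,"wz":0,"gripper":15},
    {"dx":-2,"dy":0,"dz":0,"wx":0,"wy":0,"wz":0,"gripper":15},
    {"dx":0,"dy":0,"dz":0,"wx":0,"wy":0,"wz":0,"gripper":15},
    {"dx":0,"dy":0,"dz":0,"wx":0,"wy":0,"wz":0,"gripper":15}
  ]
}}

```text
t: 20.73
tool_pos: [0.5172, 0.0682, 0.0989]
orientation: [[-0.03, 1.0, -0.0], [1.0, 0.03, -0.0], [-0.0, -0.0, -1.0]]
contact_force: [-1.8, 1.9, 0.9]
opening: 0.0218
```

```bash
python3 - <<'E'
from h import *
t=eyes.capture("top"); crop(t,370,490,130,220,6.5,"pics/t16.png")
plan([.512,.202,.0995],91.75); print(np.array(arm.get_obs()["moment"]).round(2))
E
```

```text
rotvec first (tool, deg) [-0.01  0.01  0.  ]
yaw now 91.75 pos [0.5172 0.0682 0.0989] then shift tool mm [133.9  -1.1  -0.6] len 133.9 F [-2.4  1.9  0.7] open 0.0215 t 20.78
[ 0.36  0.35 -0.13]
```

View pics/t16.png

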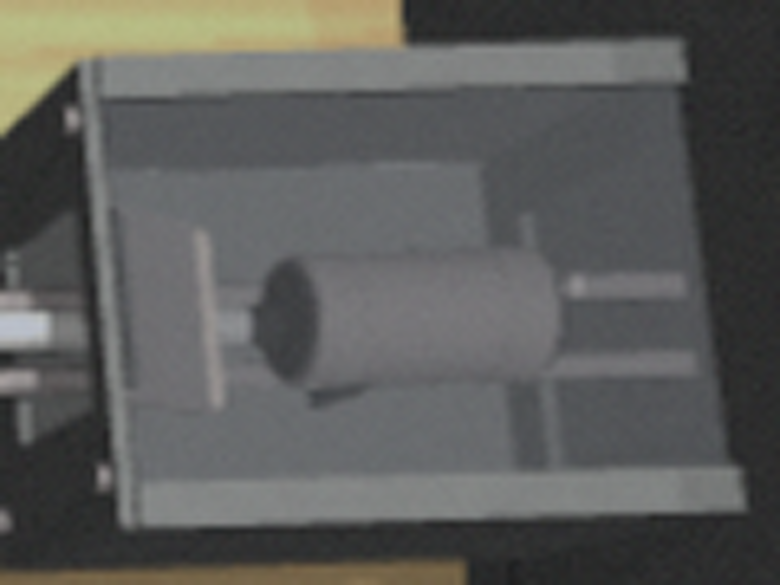

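The shell's rear is now about 69 mm inside, well past the flap edge. Drawing the rod back.

>>> {"op": "apply_moves", "data": {
  "motion": [
    {"dx":3,"dy":0,"dz":0,"wx":0,"wy":0,"wz":0,"gripper":15},
    {"dx":5,"dy":0,"dz":0,"wx":0,"wy":0,"wz":0,"gripper":15},
    {"dx":6,"dy":0,"dz":0,"wx":0,"wy":0,"wz":0,"gripper":15},
    {"dx":6,"dy":0,"dz":0,"wx":0,"wy":0,"wz":0,"gripper":15},
    {"dx":6,"dy":0,"dz":0,"wx":0,"wy":0,"wz":0,"gripper":15},
    {"dx":6,"dy":0,"dz":0,"wx":0,"wy":0,"wz":0,"gripper":15},
    {"dx":6,"dy":0,"dz":0,"wx":0,"wy":0,"wz":0,"gripper":15},
    {"dx":6,"dy":0,"dz":0,"wx":0,"wy":0,"wz":0,"gripper":15},
    {"dx":6,"dy":0,"dz":0,"wx":0,"wy":0,"wz":0,"gripper":15},
    {"dx":6,"dy":0,"dz":0,"wx":0,"wy":0,"wz":0,"gripper":15},
    {"dx":6,"dy":0,"dz":0,"wx":0,"wy":0,"wz":0,"gripper":15},
    {"dx":6,"dy":0,"dz":0,"wx":0,"wy":0,"wz":0,"gripper":15},
    {"dx":6,"dy":0,"dz":0,"wx":0,"wy":0,"wz":0,"gripper":15},
    {"dx":6,"dy":0,"dz":0,"wx":0,"wy":0,"wz":0,"gripper":15},
    {"dx":6,"dy":0,"dz":0,"wx":0,"wy":0,"wz":0,"gripper":15},
    {"dx":6,"dy":0,"dz":0,"wx":0,"wy":0,"wz":0,"gripper":15},
    {"dx":3,"dy":0,"dz":0,"wx":0,"wy":0,"wz":0,"gripper":15},
    {"dx":0,"dy":0,"dz":0,"wx":0,"wy":0,"wz":0,"gripper":15},
    {"dx":0,"dy":0,"dz":0,"wx":0,"wy":0,"wz":0,"gripper":15}
  ]
}}

```text
t: 22.37
tool_pos: [0.5143, 0.1633, 0.0989]
orientation: [[-0.031, 1.0, 0.0], [1.0, 0.031, -0.0], [-0.0, 0.0, -1.0]]
contact_force: [0.5, 0.2, -1.7]
opening: 0.0217
```

```bash
python3 - <<'E'
from h import *
t=eyes.capture("top"); crop(t,290,490,120,220,4,"pics/t17.png")
s=eyes.capture("scene"); crop(s,150,290,80,220,5,"pics/s17.png")
plan([.512,.202,.0995],91.75); print(np.array(arm.get_obs()["moment"]).round(2))
E
```

```text
rotvec first (tool, deg) [ 0.    0.   -0.01]
yaw now 91.74 pos [0.5144 0.163  0.0989] then shift tool mm [39.1 -1.2 -0.6] len 39.1 F [-0.4 -1.1 -2.1] open 0.0216 t 22.47
[-0.05  0.12 -0.02]
```

View pics/t17.png

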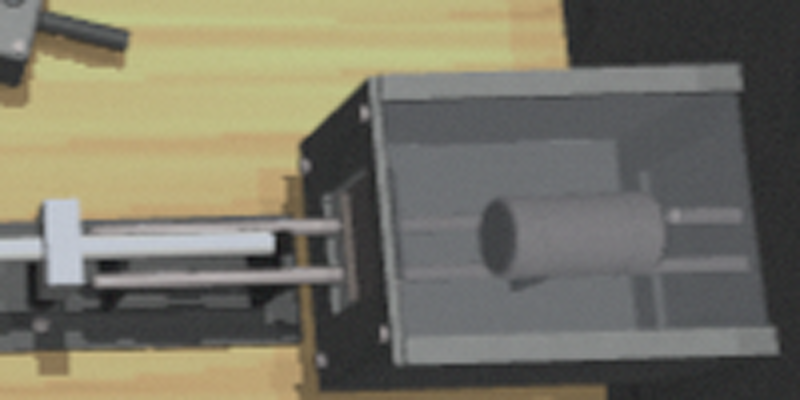

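View pics/s17.png

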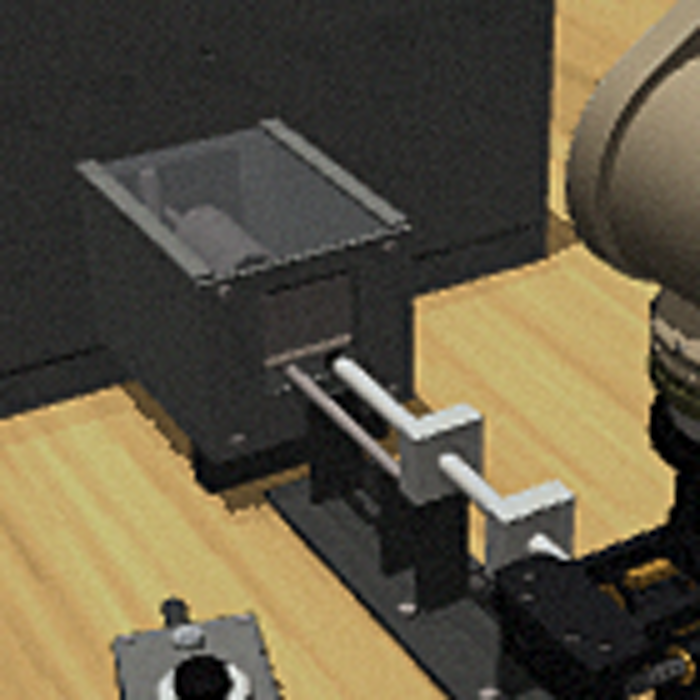

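The flap edge is back at its starting position (top-view u≈377, same as at the start). The tip is about 25 mm outside the port and the rod is in both guides. Releasing and lifting off.

>>> {"op": "apply_moves", "data": {
  "motion": [
    {"dx":0,"dy":0,"dz":1,"wx":0,"wy":0,"wz":0,"gripper":15},
    {"dx":0,"dy":0,"dz":0,"wx":0,"wy":0,"wz":0,"gripper":30},
    {"dx":0,"dy":0,"dz":0,"wx":0,"wy":0,"wz":0,"gripper":45},
    {"dx":0,"dy":0,"dz":0,"wx":0,"wy":0,"wz":0,"gripper":55},
    {"dx":0,"dy":0,"dz":0,"wx":0,"wy":0,"wz":0,"gripper":55},
    {"dx":0,"dy":0,"dz":-5,"wx":0,"wy":0,"wz":0,"gripper":55},
    {"dx":0,"dy":0,"dz":-15,"wx":0,"wy":0,"wz":0,"gripper":55},
    {"dx":0,"dy":0,"dz":-25,"wx":0,"wy":0,"wz":0,"gripper":55},
    {"dx":0,"dy":0,"dz":-30,"wx":0,"wy":0,"wz":0,"gripper":55},
    {"dx":0,"dy":0,"dz":-25,"wx":0,"wy":0,"wz":0,"gripper":55},
    {"dx":0,"dy":0,"dz":0,"wx":0,"wy":0,"wz":0,"gripper":30},
    {"dx":0,"dy":0,"dz":0,"wx":0,"wy":0,"wz":0,"gripper":0},
    {"dx":0,"dy":0,"dz":0,"wx":0,"wy":0,"wz":0,"gripper":0}
  ],
  "newtons": 20
}}

```text
t: 23.55
tool_pos: [0.514, 0.1631, 0.1973]
orientation: [[-0.031, 1.0, -0.001], [1.0, 0.031, -0.0], [-0.0, -0.001, -1.0]]
contact_force: [0.4, 0.0, 0.0]
opening: 0.031
```

```bash
python3 - <<'E'
from h import *
s=eyes.capture("scene"); crop(s,170,350,100,260,4,"pics/s18.png")
plan([.6796,.0018,.11],91.75)
E
```

```text
rotvec first (tool, deg) [-0.11  0.01 -0.  ]
yaw now 91.75 pos [0.5139 0.1631 0.1969] then shift tool mm [-166.3  160.7   86.9] len 247.1 F [-0.4  0.2  0.4] open 0.0266 t 23.6
```

View pics/s18.png

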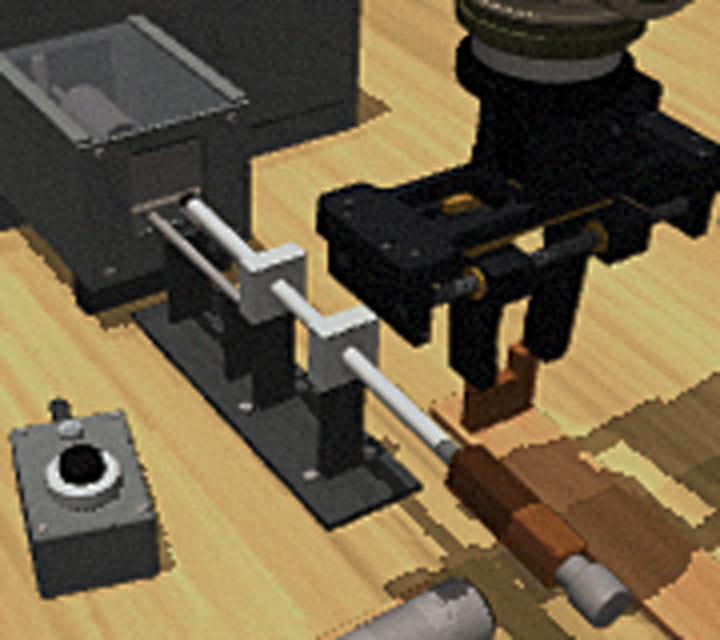

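The rod sits in both guides with the tip clear of the shut flap. Next, the button.

>>> {"op": "apply_moves", "data": {
  "motion": [
    {"dx":-12,"dy":11.5,"dz":0,"wx":0,"wy":0,"wz":0,"gripper":0},
    {"dx":-25,"dy":24,"dz":0,"wx":0,"wy":0,"wz":0,"gripper":0},
    {"dx":-27,"dy":26,"dz":0,"wx":0,"wy":0,"wz":0,"gripper":0},
    {"dx":-27,"dy":26,"dz":0,"wx":0,"wy":0,"wz":0,"gripper":0},
    {"dx":-27,"dy":26,"dz":0,"wx":0,"wy":0,"wz":0,"gripper":0},
    {"dx":-25,"dy":24,"dz":0,"wx":0,"wy":0,"wz":0,"gripper":0},
    {"dx":-15,"dy":15,"dz":0,"wx":0,"wy":0,"wz":0,"gripper":0},
    {"dx":-8.3,"dy":8.2,"dz":20,"wx":0,"wy":0,"wz":0,"gripper":0},
    {"dx":0,"dy":0,"dz":25,"wx":0,"wy":0,"wz":0,"gripper":0},
    {"dx":0,"dy":0,"dz":25,"wx":0,"wy":0,"wz":0,"gripper":0},
    {"dx":0,"dy":0,"dz":15,"wx":0,"wy":0,"wz":0,"gripper":0},
    {"dx":0,"dy":0,"dz":0,"wx":0,"wy":0,"wz":0,"gripper":0},
    {"dx":0,"dy":0,"dz":0,"wx":0,"wy":0,"wz":0,"gripper":0},
    {"dx":0,"dy":0,"dz":0,"wx":0,"wy":0,"wz":0,"gripper":0}
  ]
}}

```text
t: 24.77
tool_pos: [0.6806, 0.0014, 0.1139]
orientation: [[-0.03, 1.0, 0.001], [1.0, 0.03, -0.0], [-0.0, 0.001, -1.0]]
contact_force: [-0.2, -0.0, 0.2]
opening: 0.0006
```

```bash
python3 - <<'E'
from h import *
s=eyes.capture("scene"); crop(s,140,260,140,260,6,"pics/s19.png")
w=eyes.capture("wrist"); cv2.imwrite("pics/w19.png",w["color"][...,::-1])
plan([.6796,.0018,.083],91.75); print(proj(w,[.6796,.0018,.066]))
E
```

```text
rotvec first (tool, deg) [ 0.13  0.03 -0.  ]
yaw now 91.75 pos [0.6806 0.0016 0.1144] then shift tool mm [ 0.2 -1.  31.4] len 31.4 F [ 0.6 -0.4  0.4] open 0.0006 t 24.87
[255.04154315 225.29149828]
```

View pics/s19.png

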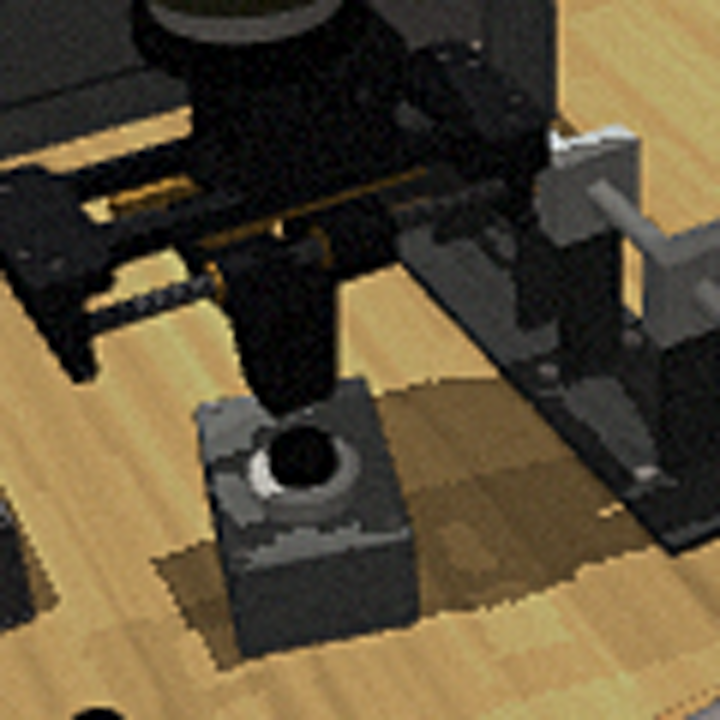

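View pics/w19.png

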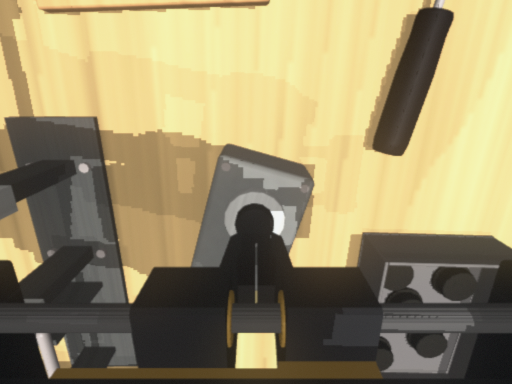

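The fingertips are over the button: it's at (255,222) in the wrist view, predicted at (255,225). Pressing straight down in small steps.

>>> {"op": "apply_moves", "data": {
  "motion": [
    {"dx":0,"dy":-0.6,"dz":12,"wx":0,"wy":0,"wz":0,"gripper":0},
    {"dx":0,"dy":0,"dz":12,"wx":0,"wy":0,"wz":0,"gripper":0},
    {"dx":0,"dy":0,"dz":4,"wx":0,"wy":0,"wz":0,"gripper":0},
    {"dx":0,"dy":0,"dz":2,"wx":0,"wy":0,"wz":0,"gripper":0},
    {"dx":0,"dy":0,"dz":1,"wx":0,"wy":0,"wz":0,"gripper":0},
    {"dx":0,"dy":0,"dz":1,"wx":0,"wy":0,"wz":0,"gripper":0},
    {"dx":0,"dy":0,"dz":0,"wx":0,"wy":0,"wz":0,"gripper":0},
    {"dx":0,"dy":0,"dz":0,"wx":0,"wy":0,"wz":0,"gripper":0}
  ]
}}

```text
t: 25.53
tool_pos: [0.6792, 0.0019, 0.0832]
orientation: [[-0.031, 1.0, -0.0], [1.0, 0.031, -0.0], [-0.0, -0.0, -1.0]]
contact_force: [-10.7, 0.3, 19.5]
opening: 0.0003
```

That force is more than the button spring gives, so I'll look before doing anything else.

```bash
python3 - <<'E'
from h import *
s=eyes.capture("scene"); crop(s,160,250,160,250,8,"pics/s20.png")
w=eyes.capture("wrist"); cv2.imwrite("pics/w20.png",w["color"][...,::-1])
plan([.6796,.0018,.083],91.75); print(np.array(arm.get_obs()["moment"]).round(2))
E
```

```text
rotvec first (tool, deg) [-0.01  0.02  0.02]
yaw now 91.77 pos [0.6792 0.0019 0.0832] then shift tool mm [-0.1  0.4  0.2] len 0.5 F [-10.1   0.3  21. ] open 0.0002 t 25.63
[ 0.03  1.76 -0.  ]
```

View pics/s20.png

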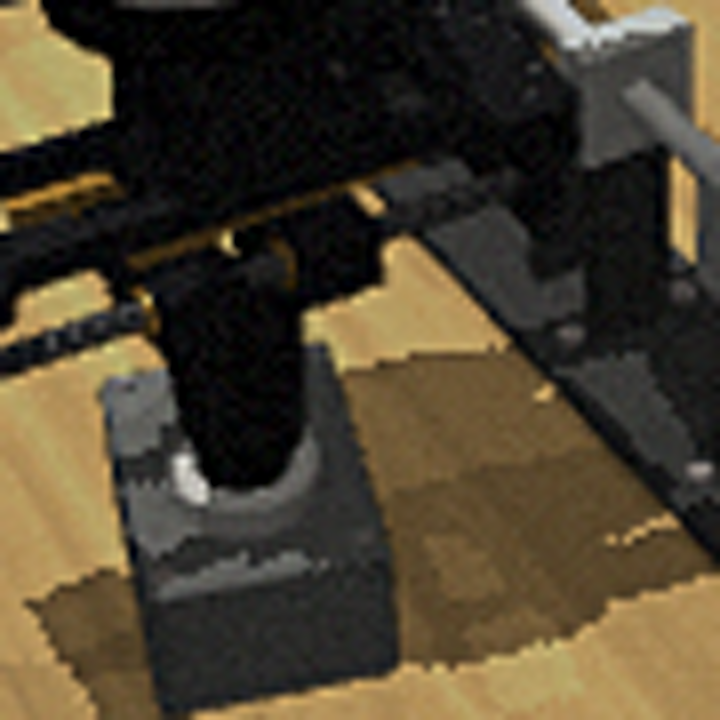

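View pics/w20.png

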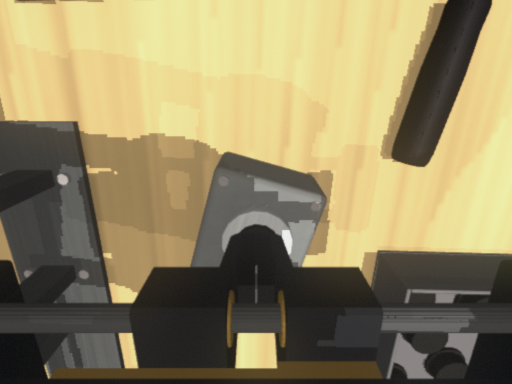

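The fingertips are centred on the button. To tell a bottomed-out button from contact with the bezel, I'll back up step by step and read the force profile.

>>> {"op": "apply_moves", "data": {
  "motion": [
    {"dx":0,"dy":0,"dz":-1.5,"wx":0,"wy":0,"wz":0,"gripper":0},
    {"dx":0,"dy":0,"dz":0,"wx":0,"wy":0,"wz":0,"gripper":0},
    {"dx":0,"dy":0,"dz":0,"wx":0,"wy":0,"wz":0,"gripper":0}
  ]
}}

```text
t: 25.88
tool_pos: [0.6792, 0.0019, 0.0834]
orientation: [[-0.031, 1.0, -0.0], [1.0, 0.031, -0.0], [-0.0, -0.0, -1.0]]
contact_force: [-5.1, -0.2, 11.8]
opening: 0.0
```

>>> {"op": "apply_moves", "data": {
  "motion": [
    {"dx":0,"dy":0,"dz":-1.5,"wx":0,"wy":0,"wz":0,"gripper":0},
    {"dx":0,"dy":0,"dz":0,"wx":0,"wy":0,"wz":0,"gripper":0},
    {"dx":0,"dy":0,"dz":0,"wx":0,"wy":0,"wz":0,"gripper":0}
  ]
}}

```text
t: 26.13
tool_pos: [0.6792, 0.0019, 0.0838]
orientation: [[-0.031, 1.0, -0.001], [1.0, 0.031, 0.0], [0.0, -0.001, -1.0]]
contact_force: [-2.2, -0.7, 4.3]
opening: 0.0003
```

>>> {"op": "apply_moves", "data": {
  "motion": [
    {"dx":0,"dy":0,"dz":-2,"wx":0,"wy":0,"wz":0,"gripper":0},
    {"dx":0,"dy":0,"dz":0,"wx":0,"wy":0,"wz":0,"gripper":0},
    {"dx":0,"dy":0,"dz":0,"wx":0,"wy":0,"wz":0,"gripper":0}
  ]
}}

```text
t: 26.38
tool_pos: [0.6793, 0.0019, 0.0858]
orientation: [[-0.031, 1.0, -0.0], [1.0, 0.031, 0.0], [0.0, -0.0, -1.0]]
contact_force: [-2.8, -0.2, 3.4]
opening: 0.0003
```

>>> {"op": "apply_moves", "data": {
  "motion": [
    {"dx":0,"dy":0,"dz":-2,"wx":0,"wy":0,"wz":0,"gripper":0},
    {"dx":0,"dy":0,"dz":0,"wx":0,"wy":0,"wz":0,"gripper":0},
    {"dx":0,"dy":0,"dz":0,"wx":0,"wy":0,"wz":0,"gripper":0}
  ]
}}

```text
t: 26.63
tool_pos: [0.6795, 0.0019, 0.0879]
orientation: [[-0.031, 1.0, 0.0], [1.0, 0.031, -0.0], [-0.0, 0.0, -1.0]]
contact_force: [-1.0, -0.1, 3.0]
opening: 0.0004
```

>>> {"op": "apply_moves", "data": {
  "motion": [
    {"dx":0,"dy":0,"dz":-2,"wx":0,"wy":0,"wz":0,"gripper":0},
    {"dx":0,"dy":0,"dz":0,"wx":0,"wy":0,"wz":0,"gripper":0},
    {"dx":0,"dy":0,"dz":0,"wx":0,"wy":0,"wz":0,"gripper":0}
  ]
}}

```text
t: 26.88
tool_pos: [0.6794, 0.0019, 0.0897]
orientation: [[-0.03, 1.0, -0.0], [1.0, 0.03, 0.0], [0.0, -0.0, -1.0]]
contact_force: [-0.2, 0.7, -0.5]
opening: 0.0004
```

The force profile fits the button: a soft spring of 3–4 N over about 6 mm (tool z 0.0895 down to 0.0835), then the hard stop. So it was pressed fully down and has come back up. Retreating and checking the end state.

>>> {"op": "apply_moves", "data": {
  "motion": [
    {"dx":0,"dy":0,"dz":-15,"wx":0,"wy":0,"wz":0,"gripper":0},
    {"dx":0,"dy":0,"dz":-30,"wx":0,"wy":0,"wz":0,"gripper":0},
    {"dx":0,"dy":0,"dz":-35,"wx":0,"wy":0,"wz":0,"gripper":0},
    {"dx":0,"dy":0,"dz":-30,"wx":0,"wy":0,"wz":0,"gripper":0},
    {"dx":25,"dy":0,"dz":-15,"wx":0,"wy":0,"wz":0,"gripper":0},
    {"dx":35,"dy":0,"dz":0,"wx":0,"wy":0,"wz":0,"gripper":0},
    {"dx":35,"dy":0,"dz":0,"wx":0,"wy":0,"wz":0,"gripper":0},
    {"dx":35,"dy":0,"dz":0,"wx":0,"wy":0,"wz":0,"gripper":0},
    {"dx":35,"dy":0,"dz":0,"wx":0,"wy":0,"wz":0,"gripper":0},
    {"dx":35,"dy":0,"dz":0,"wx":0,"wy":0,"wz":0,"gripper":0},
    {"dx":35,"dy":0,"dz":0,"wx":0,"wy":0,"wz":0,"gripper":0},
    {"dx":20,"dy":0,"dz":0,"wx":0,"wy":0,"wz":0,"gripper":0},
    {"dx":0,"dy":0,"dz":0,"wx":0,"wy":0,"wz":0,"gripper":0},
    {"dx":0,"dy":0,"dz":0,"wx":0,"wy":0,"wz":0,"gripper":0},
    {"dx":0,"dy":0,"dz":0,"wx":0,"wy":0,"wz":0,"gripper":0}
  ]
}}

```text
t: 28.13
tool_pos: [0.6718, 0.2556, 0.2146]
orientation: [[-0.03, 1.0, -0.0], [1.0, 0.03, -0.0], [-0.0, -0.0, -1.0]]
contact_force: [0.4, -0.6, 0.5]
opening: 0.0004
```

```bash
python3 - <<'E'
from h import *
s=eyes.capture("scene"); crop(s,150,350,90,240,4,"pics/s21.png")
t=eyes.capture("top"); crop(t,230,490,90,220,3,"pics/t21.png"); cv2.imwrite("pics/t21f.png",t["color"][...,::-1])
plan([.5,.2,.2])
E
```

```text
yaw now 91.65 pos [0.672  0.2552 0.2149] then shift tool mm [ -50.2 -173.5   15. ] len 181.2 F [ 0.3  0.  -0.1] open 0.0003 t 28.23
```

View pics/s21.png

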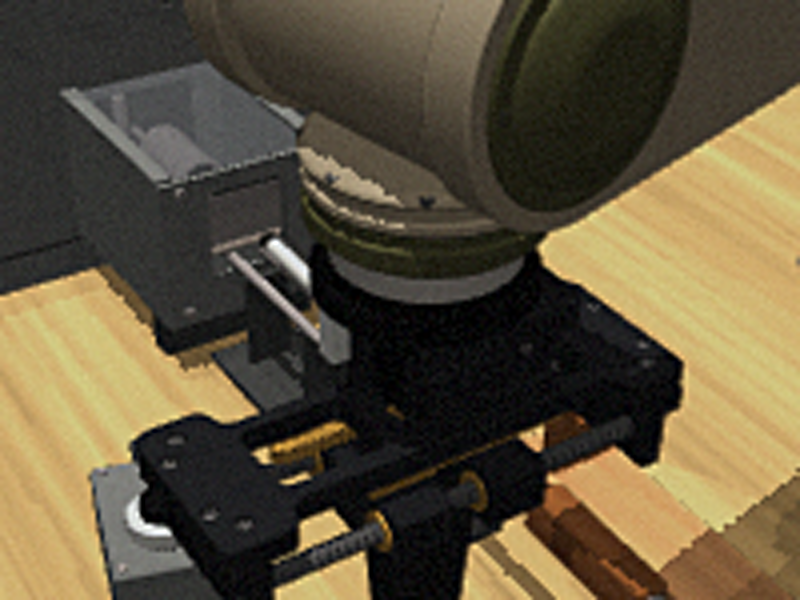

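View pics/t21.png

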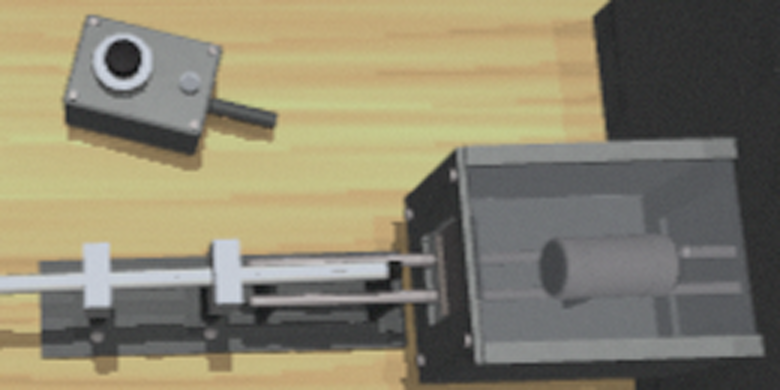

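View pics/t21f.png

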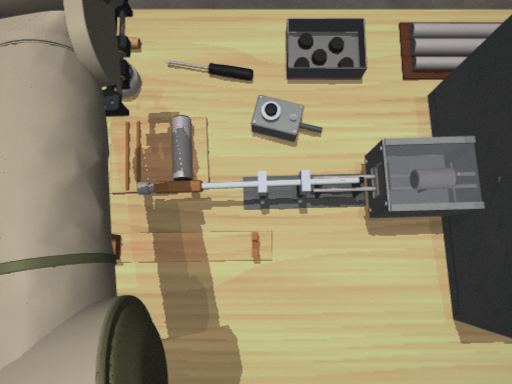

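End state in the top view: the shell is inside at (434,180) and the flap is shut. The rod is in both guides with its tip still outside the port, the button is up, and the head tube is in the rack at (182,148). Handing in.

```bash
python3 -c "
from h import *
print(arm.hand_in())"
```

```text
the job is handed in; nothing more can be done
None
```

The shell is loaded in the cabinet, the flap is shut behind it and the start button has been pressed. I handed the job in at about 28 s of the 70 s allowed; it reported no verdict.

- **Loading:** I laid the shell on the slide bars and threaded the rod through both guides. In the top view it lined up with both guide centres to about 0.2 mm. I then pushed the shell in until its rear end was about 69 mm inside the port; the flap needs 50 mm.
- **Rod:** I drew it back until its tip was about 25 mm outside the port. The flap edge returned to its starting place in the top view, and the rod sits in both guides.
- **Button:** My first press met more force than I expected, 19–21 N upward and 10 N sideways. Backing off showed a 3–4 N spring over about 6 mm and then a hard stop. So I had pressed it fully down; its top was about 6 mm higher than I had measured.
- **Last pictures:** The shell is inside, the flap is shut, the button is up, the head tube is in the rack and the robot is touching nothing.

Three smaller things disagreed:
- The wrist camera put the push axis about 2–3 mm off the top camera's reading. I laid the shell between the two and relied on the top view for the rod.
- The grip on the shell read 37 mm instead of 40 mm, but it held.
- For a moment near the end of the push there was an unexplained inward force of about 4.7 N; it was gone after the next few millimetres.

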